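# Take up the planishing hammer, ready over the bowl

### The arm

A 6-joint arm with a two-finger parallel gripper is mounted at the origin on the work surface. World frame = base frame: x ahead of the robot, y to its left, z up, the work surface at z = 0. Lengths are in m, angles in degrees, forces in N, time in s.
With the tool pointing down it reaches from about 0.4 to 0.825 m from the base axis. Payload 7 kg.
Tool frame: the origin (TCP) lies on the centre line of the jaws, within the pads' length; the fingertips stand 11 mm ahead of it and the grasp point (between the pads) lies 8 mm behind it; z points along the fingers, y is the direction in which the jaws open and shut (so a half turn about z gives the same grasp; the last joint's range is limited). The gripper opens to 88 mm and grips with 3 to 60 N. Pads are 19 mm wide; open, the fingers measure 130 mm over their backs; the gripper's body (78 mm by 193 mm) begins 47 mm behind the grasp point.
Start: joints at [81.767, 20.546, 0.682, 0, -70.136, -16.507], TCP at [0.282, 0.613, 0.238] pointing down, gripper open.
Joint ranges: [-176.03, 176.03], [-82.01, 121.73], [-58.28, 71.71], [-173.87, 95.51], [-174.79, -0.11], [-173.66, 173.66]. Speed limits (degrees/s): [136.94, 136.94, 172.46, 180, 180, 180].

### API

Orientations are given as [roll, pitch, yaw] about the fixed x, y, z axes, in that order (R = Rz(yaw) Ry(pitch) Rx(roll)).
In Python, from plant import ctrl, cams, order gives the robot as it stands.
- The arm moves only by the tool jog_arm, never from a script. Its argument "motion" is a list of rows, each an object with "offset": the shift along the tool's x, y, z in mm, a list of three; "roll": the turn about the tool's z in rad; "hand": the finger opening in mm, from 0 to 87.6. A call has 1 to 20 rows; each row is the pose to reach, as a shift and turn from the pose commanded when the call began, along the tool's axes at that moment; what a row does not reach only later rows make up. A row lasts 1/12 s, in which the tool goes at most 41.7 mm and 7.16 degrees, less where a joint would pass 70% of its speed; a pose out of reach is approached as far as the arm can. A call with a gripper value outside its range is refused whole. The fingers move at their own pace and stop on an object; the grip force is fixed at half the most. Time passes only in rows, so rows that repeat a pose let the fingers close. It gives the time, the measured TCP pose, the force and the opening at its end, in the units of the state.
- ctrl.get_obs(): the state, without advancing time (a new reading comes with each control period).
- cams.snapshot(name): name is "scene" or "top" or "wrist"; returns a dict with "img" (420x560x3 uint8, red, green, blue), "K" (3x3 intrinsics, pixels), "D" ([k1, k2, p1, p2, k3] as OpenCV has them; the pictures are not rectified), "cam_to_world" (4x4, takes a point from camera to world coordinates); the wrist camera has in their place "T_tool_cam" (4x4, takes a point from camera to tool coordinates, whose origin is the TCP and whose axes are the flange's). Camera axes: x right, y down, z forward; pixel columns grow to the right and rows downward; lengths in m; the calibration is good to about 2 mm. A picture is of the moment at which its call begins: read the wrist's pose just before it. There is no depth.
- order.close_job(): hands the job in, once; it reports no verdict.
The state is a dict: "clock": time; "joint_pos": joint angles; "qvel": joint speeds; "tau": joint torques, N m; "tool_pos": TCP position; "orientation": TCP orientation; "force": force on the tool from outside, world axes, zero at the start; "moment": the same for the moment, N m; "opening": finger opening in m.
Only numpy, scipy, OpenCV 4.12 (cv2) and the standard library are available. Lean on these libraries where they do the work, as an engineer would, in place of code of your own. Each camera call takes 0.05 s, during which the arm holds its last target. There are 200 camera calls.

### The job

Draw the steel-headed hammer out of the sloping rack, turn it so that its handle is level and its striking face looks straight down, and hold it raised about 6 cm above the crown (top middle) of the upside-down copper bowl, ready for the first blow but not touching the bowl. Finish while still holding it there: do not put it down or let go. Leave the two mallets in their sockets, and do not disturb the copper cup or the tin of rivets.

Things in the scene. Friction and masses are not known exactly. Their poses are not given: they have to be found in the camera images.
- hammer: planishing hammer, 0.33 kg: pale wooden handle 215 mm long, 18 wide (y), 26 deep (z); bright steel round head 26 across (33 at the face), 76 long, crossing it at 200 from the butt. Balances 183 from it. Origin: centre of the butt; x along the handle to the head, y level, z along the head, away from the striking face (-z). Starts butt-down 65 deep in a rack socket, x rising 40 deg above level
- hammer_grip (a point): point on the hammer's handle axis 130 mm from the butt (65 mm outside the socket mouth, 53 mm short of the dark steel collar, 34 x 28 x 30 mm, where the head is fixed): a good place to pinch the handle across its 18 mm width; the axes are those of the hammer
- hammer_face (a point): centre of the hammer's striking face, 200 mm along x from the butt and 38 mm to -z of the handle axis
- mallet_wood: wooden mallet with a pale barrel head (46 mm diameter, 88 mm long) and a dark handle of the hammer's size, axes as the hammer's; stands in another socket; leave it
- mallet_black: mallet with a black rubber block head (40 x 36 x 84 mm) and a dark handle of the hammer's size, axes as the hammer's; stands in another socket; leave it
- rack: fixed wooden block, mm: 290 wide (y), 80 along the sockets, 56 across them, on a foot 130 x 290; three blind sockets 105 apart along y (middle one y = 0), 65 deep, 2 wider than the handles, any tool in any one. Their axes point to the rack's +x (robot's left and ahead) and up at 40 deg: draw straight out along them. Origin: on the table below the middle mouth, centre 85 up; highest edge 107 up
- work: fixed workpiece: copper bowl upside down (128 mm across, domed) on a steel stake in a round wooden block 150 mm across. Origin on the table under its middle, z up; its top is 150 mm above the table. It stands on the left of the bench, the rack on the right
- crown (a point): the crown: top middle of the copper bowl, 150 mm above the table
- cup: small loose copper cup, 66 mm across and 70 mm high, origin under its middle; leave it
- tin: loose open green tin of copper rivets, 100 x 75 x 35 mm, origin under its middle; leave it

How it is judged:
By the outcome, as a careful person would: the job done as asked, in the order asked, and still so for the second after the job is handed in, while the arm keeps its last pose, push and grip.
It also fails if it takes over 40 s, if anything falls off the work surface, if the arm or the gripper's body presses on something with over 40 N, if the wrist force passes 120 N, or if a joint passes its speed limit or range.

## Working session

There is one attempt and no reset: what is moved stays moved. The work goes in short steps, Python scripts to look and compute and a tool call to move; the robot and the scene stay as the last step left them, time stands still between calls to the robot, and variables do not carry over. Pictures are saved under pics/ and viewed, about 8 in all and at most 12, crops included, and the job is handed in when it is done.

Besides the shell and the picture viewer there is one more tool, called after "Emit:" by a JSON object that holds its "fn" and its "kwargs", one argument or row to a line. jog_arm: Moves the arm, as the interface text tells. Its arguments: {"type":"object","properties":{"motion":{"type":"array"}},"required":["motion"]}

```bash
ls; mkdir -p pics; cat > h.py <<'E'
import numpy as np, cv2
from plant import ctrl, cams, order
E
python3 - <<'E'
from h import *
import pickle
o=ctrl.get_obs(); print(o)
S={n:cams.snapshot(n) for n in("scene","top","wrist")}
pickle.dump((o,S),open('s0.pkl','wb'))
for n in S: cv2.imwrite(f'pics/{n}0.png',S[n]['img'][:,:,::-1])
print(S['scene']['cam_to_world'],S['top']['cam_to_world'],S['wrist']['T_tool_cam'])
E
```

```text
pics
{'clock': 0.0, 'joint_pos': array([ 8.17656358e+01,  2.05919573e+01,  6.33054818e-01, -2.15323404e-02,
       -7.01353375e+01, -1.65074695e+01]), 'qvel': array([-0.0261434 , -0.01475968,  0.06212222,  0.04624081,  0.03706725,
       -0.08167054]), 'tau': array([ 5.00635906e-04, -5.82717168e+01,  2.93061858e+01,  6.99752882e+00,
        6.89646535e-03, -1.58378393e-04]), 'tool_pos': array([0.2823185 , 0.61259689, 0.23660687]), 'orientation': array([ 1.79903892e+02, -7.37285186e-03, -2.47491609e+01]), 'force': array([-0.33023541,  0.60269051,  0.13388609]), 'moment': array([ 0.03909894,  0.0082924 , -0.02274794]), 'opening': 0.08764628665193056}
[[-0.83587374  0.4700867  -0.28343179  0.85685314]
 [ 0.54891401  0.71855851 -0.42704457  0.38742208]
 [ 0.00291435 -0.51253503 -0.85866137  1.00651971]
 [ 0.          0.          0.          1.        ]] [[-2.12804430e-03 -9.98024420e-01  6.27911470e-02  4.95085204e-01]
 [-9.99848814e-01  1.03990750e-03 -1.73570567e-02 -4.39621694e-02]
 [ 1.72574694e-02 -6.28185905e-02 -9.97875746e-01  1.19001720e+00]
 [ 0.00000000e+00  0.00000000e+00  0.00000000e+00  1.00000000e+00]] [[ 6.33763939e-04 -9.57950171e-01 -2.86933909e-01  7.91632083e-02]
 [ 9.99999362e-01  3.38830892e-04  1.07753184e-03  5.23775359e-04]
 [-9.34999741e-04 -2.86934409e-01  9.57949775e-01 -1.48659909e-01]
 [ 0.00000000e+00  0.00000000e+00  0.00000000e+00  1.00000000e+00]]
```

View pics/scene0.png

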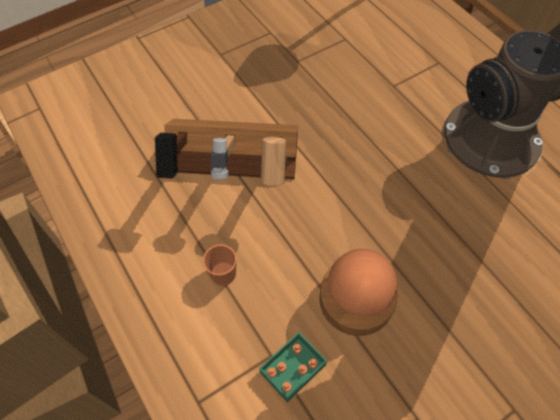

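View pics/top0.png

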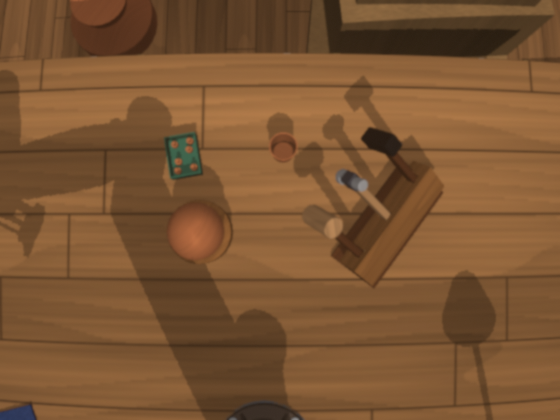

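```bash
cat >> h.py <<'E'
def ray(s,uv,T=None):
    T=s['cam_to_world'] if T is None else T
    p=cv2.undistortPoints(np.array([[uv]],float),s['K'],np.array(s['D']))[0,0]
    return T[:3,3],T[:3,:3]@np.array([p[0],p[1],1])
def onz(s,uv,z,T=None):
    c,d=ray(s,uv,T); return c+d*(z-c[2])/d[2]
def tri(*v):
    A=np.zeros((3,3));b=np.zeros(3)
    for c,d in v:
        d=d/np.linalg.norm(d);P=np.eye(3)-np.outer(d,d);A+=P;b+=P@c
    p=np.linalg.solve(A,b)
    return p,[np.linalg.norm(np.cross(p-c,d/np.linalg.norm(d))) for c,d in v]
def mask_blobs(img,lo,hi,amin=60):
    m=cv2.inRange(cv2.cvtColor(img,cv2.COLOR_RGB2HSV),lo,hi)
    n,l,st,ce=cv2.connectedComponentsWithStats(m)
    return [(st[i].tolist(),ce[i].round(1).tolist()) for i in range(1,n) if st[i][4]>amin]
E
python3 - <<'E'
from h import *
import pickle
o,S=pickle.load(open('s0.pkl','rb'))
a=cv2.resize(S['top']['img'][120:295,300:450],None,fx=3,fy=3,interpolation=2)
b=cv2.resize(S['scene']['img'][110:195,145:310],None,fx=2.12,fy=2.12,interpolation=2)
c=np.zeros((525,800,3),np.uint8);c[:,:450]=a;c[:b.shape[0],450:450+min(350,b.shape[1])]=b[:,:350]
cv2.imwrite('pics/crop.png',c[:,:,::-1])
for n in('scene','top'):
    print(n,'copper',mask_blobs(S[n]['img'],(3,150,90),(9,255,255)))
    print(n,'grey',mask_blobs(S[n]['img'],(85,10,90),(130,110,255),20))
    print(n,'green',mask_blobs(S[n]['img'],(65,80,20),(95,255,255)))
E
```

```text
scene copper []
scene grey []
scene green [([261, 333, 65, 68, 1589], [292.9, 365.5])]
top copper []
top grey []
top green [([169, 138, 30, 29, 343], [183.8, 153.3])]
```

View pics/crop.png

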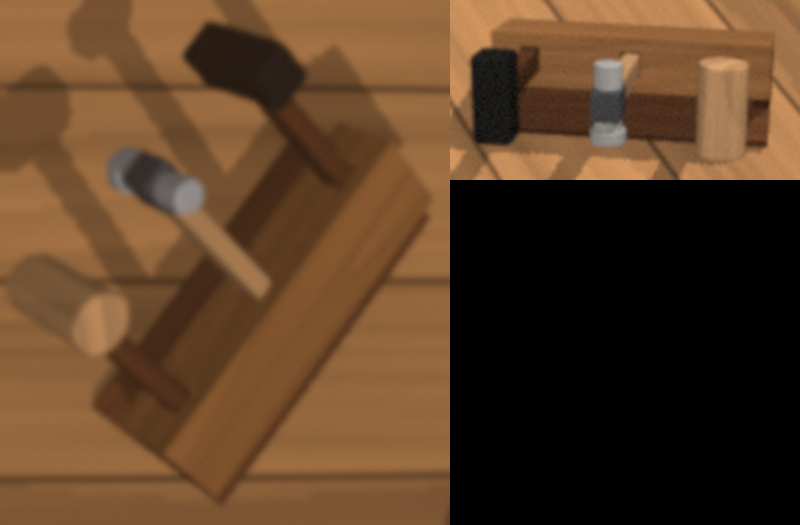

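```bash
python3 - <<'E'
from h import *
import pickle
o,S=pickle.load(open('s0.pkl','rb'));T=S['top'];C=S['scene']
A=onz(T,(355,270.7),.1065);B=onz(T,(431.7,168.3),.1065)
print('edge',A,B,np.linalg.norm(A-B));m=(A+B)/2
ex=np.array([-(B-A)[1],(B-A)[0],0]);ex/=np.linalg.norm(ex); 
print('mid',m,'ex',ex,np.degrees(np.arctan2(ex[1],ex[0])))
print('rack origin by edge',m+ex*.018)
tl=onz(T,(362.7,184.7),.2009);mo=onz(T,(387.3,216),.095)
print('tail',tl,'mouth',mo,'yaw',np.degrees(np.arctan2(*(tl-mo)[1::-1])))
print('origin by tail',tl-ex*(.135*.766-.038*.643))
print('tri tail',tri(ray(T,(362.7,184.7)),ray(C,(219.5,140.7))))
print('scene tail',onz(C,(219.5,140.7),.2009))
# bowl: orange-ish blobs
for n in S:
    if n=='wrist':continue
    print(n,mask_blobs(S[n]['img'],(5,160,90),(11,255,255),300)); 
    i=S[n]['img'];print(cv2.cvtColor(i,cv2.COLOR_RGB2HSV)[(285,232)[n=='top'],(362,200)[n=='top']])
E
```

```text
edge [ 0.43849395 -0.20500925  0.1065    ] [ 0.66564497 -0.38151815  0.1065    ] 0.2876681710125837
mid [ 0.55206946 -0.2932637   0.1065    ] ex [0.6135851 0.7896286 0.       ] 52.15081732990962
rack origin by edge [ 0.56311399 -0.27905039  0.1065    ]
tail [ 0.61633843 -0.20827132  0.2009    ] mouth [ 0.55910999 -0.28052696  0.095     ] yaw 51.6198147715071
origin by tail [ 0.56787993 -0.27063303  0.2009    ]
tri tail (array([ 0.61628226, -0.20876104,  0.19361568]), [np.float64(0.0011688933855361163), np.float64(0.0011688933855363004)])
scene tail [ 0.61759149 -0.20257781  0.2009    ]
scene []
[ 11 150 206]
top [([70, 0, 56, 41, 1215], [94.3, 11.8]), ([123, 0, 28, 48, 873], [137.1, 19.1]), ([271, 133, 26, 28, 487], [282.9, 146.5]), ([167, 203, 56, 57, 2435], [194.8, 231.1])]
[ 11 163 166]
```

Emit:
{"fn": "jog_arm", "kwargs": {
  "motion": [
    {"offset":[0,-40,0],"roll":0,"hand":87.6},
    {"offset":[0,-80,0],"roll":0,"hand":87.6},
    {"offset":[0,-120,0],"roll":0,"hand":87.6},
    {"offset":[0,-160,0],"roll":0,"hand":87.6},
    {"offset":[0,-200,0],"roll":0,"hand":87.6},
    {"offset":[0,-240,0],"roll":0,"hand":87.6},
    {"offset":[0,-280,0],"roll":0,"hand":87.6},
    {"offset":[0,-320,0],"roll":0,"hand":87.6}
  ]
}}

```text
clock: 0.82
tool_pos: [0.4084, 0.8868, 0.2366]
orientation: [179.9, -0.0, -24.8]
force: [0.5, 2.5, 1.0]
opening: 0.0876
```

Emit:
{"fn": "jog_arm", "kwargs": {
  "motion": [
    {"offset":[0,-40,0],"roll":0,"hand":87.6},
    {"offset":[0,-80,0],"roll":0,"hand":87.6},
    {"offset":[0,-120,0],"roll":0,"hand":87.6},
    {"offset":[0,-160,0],"roll":0,"hand":87.6},
    {"offset":[0,-200,0],"roll":0,"hand":87.6}
  ]
}}

```text
clock: 1.23
tool_pos: [0.4259, 0.9254, 0.2051]
orientation: [-177.5, -0.2, -24.7]
force: [0.1, -0.4, 0.6]
opening: 0.0875
```

```bash
python3 -c "
from h import *
o=ctrl.get_obs();print(o['joint_pos'],o['tool_pos'],o['orientation'])"
```

```text
[ 76.3993422   61.41968677  71.71513998   0.71793558 -97.86586159
 -11.02890469] [0.42588337 0.92535466 0.20513762] [-177.47943897   -0.22854489  -24.74792528]
```

Emit:
{"fn": "jog_arm", "kwargs": {
  "motion": [
    {"offset":[216,93,-60],"roll":-1.342,"hand":87.6},
    {"offset":[216,93,-60],"roll":-1.342,"hand":87.6},
    {"offset":[216,93,-60],"roll":-1.342,"hand":87.6},
    {"offset":[216,93,-60],"roll":-1.342,"hand":87.6},
    {"offset":[216,93,-60],"roll":-1.342,"hand":87.6},
    {"offset":[216,93,-60],"roll":-1.342,"hand":87.6},
    {"offset":[216,93,-60],"roll":-1.342,"hand":87.6},
    {"offset":[216,93,-60],"roll":-1.342,"hand":87.6},
    {"offset":[216,93,-60],"roll":-1.342,"hand":87.6},
    {"offset":[216,93,-60],"roll":-1.342,"hand":87.6},
    {"offset":[216,93,-60],"roll":-1.342,"hand":87.6},
    {"offset":[216,93,-60],"roll":-1.342,"hand":87.6}
  ]
}}

```text
clock: 2.23
tool_pos: [0.5819, 0.7486, 0.2647]
orientation: [-179.6, -2.7, 52.4]
force: [0.2, -0.9, -1.0]
opening: 0.0876
```

```bash
cat > st.py <<'E'
from h import *
from scipy.spatial.transform import Rotation as R
o=ctrl.get_obs();M=R.from_euler('xyz',o['orientation'],degrees=True).as_matrix()
print('j',o['joint_pos'].round(1),'p',o['tool_pos'].round(4),'t',o['clock'],'az',np.degrees(np.arctan2(o['tool_pos'][1],o['tool_pos'][0])).round(1),'r',np.hypot(*o['tool_pos'][:2]).round(3))
print(M.round(3)); z=M[:,2]; print('tilt',np.degrees(np.arccos(-z[2])).round(1),'toward',np.degrees(np.arctan2(z[1],z[0])).round(1),'xaz',np.degrees(np.arctan2(M[1,0],M[0,0])).round(1),'F',o['force'].round(1),'op',o['opening'].round(4))
E
python3 st.py
```

```text
j [ 63.9  48.2  52.    0.2 -91.1  78.5] p [0.5819 0.7486 0.2647] t 2.2333 az 52.1 r 0.948
[[ 0.61   0.792  0.024]
 [ 0.791 -0.61   0.041]
 [ 0.047 -0.006 -0.999]]Traceback (most recent call last):
  File "st.py", line 5, in <module>
    print(M.round(3)); z=M[:,2]; print('tilt',np.degrees(np.arccos(-z[2])).round(1),'toward',np.degrees(np.arctan2(z[1],z[0])).round(1),'xaz',np.degrees(np.arctan2(M[1,0],M[0,0])).round(1),'F',o['force'].round(1),'op',o['opening'].round(4))
                                                                                                                                                                                                                          ^^^^^^^^^^^^^^^^^^
AttributeError: 'float' object has no attribute 'round'
```

Emit:
{"fn": "jog_arm", "kwargs": {
  "motion": [
    {"offset":[600,0,-300],"roll":0,"hand":87.6},
    {"offset":[600,0,-300],"roll":0,"hand":87.6},
    {"offset":[600,0,-300],"roll":0,"hand":87.6},
    {"offset":[600,0,-300],"roll":0,"hand":87.6},
    {"offset":[600,0,-300],"roll":0,"hand":87.6},
    {"offset":[600,0,-300],"roll":0,"hand":87.6},
    {"offset":[600,0,-300],"roll":0,"hand":87.6},
    {"offset":[600,0,-300],"roll":0,"hand":87.6}
  ]
}}

```text
clock: 2.9
tool_pos: [0.6089, 0.7837, 0.3017]
orientation: [-179.9, -4.8, 52.1]
force: [-0.1, 0.6, -0.0]
opening: 0.0874
```

```bash
sed -i "s/o\['opening'\].round(4)/o['opening']/" st.py; python3 st.py
```

```text
j [  63.6   55.8   71.7    0.9 -101.2   78.7] p [0.6089 0.7837 0.3017] t 2.9 az 52.2 r 0.992
[[ 0.612  0.789  0.05 ]
 [ 0.786 -0.614  0.068]
 [ 0.084 -0.002 -0.996]]
tilt 4.8 toward 53.6 xaz 52.1 F [-0.1  0.6 -0. ] op 0.08735275456487582
```

Emit:
{"fn": "jog_arm", "kwargs": {
  "motion": [
    {"offset":[300,0,0],"roll":0,"hand":87.6}
  ]
}}

```text
clock: 2.98
tool_pos: [0.6183, 0.7951, 0.2953]
orientation: [179.9, -6.5, 52.1]
force: [0.3, 0.6, 1.1]
opening: 0.0873
```

Emit:
{"fn": "jog_arm", "kwargs": {
  "motion": [
    {"offset":[300,0,0],"roll":0,"hand":87.6}
  ]
}}

```text
clock: 3.07
tool_pos: [0.6279, 0.8081, 0.285]
orientation: [179.8, -8.1, 52.1]
force: [-0.7, -0.6, 0.3]
opening: 0.0876
```

Emit:
{"fn": "jog_arm", "kwargs": {
  "motion": [
    {"offset":[300,0,-200],"roll":0,"hand":87.6}
  ]
}}

```text
clock: 3.15
tool_pos: [0.6301, 0.8121, 0.2905]
orientation: [179.6, -9.2, 52.1]
force: [-0.1, 0.1, -4.1]
opening: 0.0874
```

Emit:
{"fn": "jog_arm", "kwargs": {
  "motion": [
    {"offset":[300,0,-200],"roll":0,"hand":87.6}
  ]
}}

```text
clock: 3.23
tool_pos: [0.6327, 0.8153, 0.3114]
orientation: [179.4, -11.2, 52.2]
force: [-0.1, -0.3, 0.9]
opening: 0.0876
```

Emit:
{"fn": "jog_arm", "kwargs": {
  "motion": [
    {"offset":[300,0,0],"roll":0,"hand":87.6},
    {"offset":[300,0,0],"roll":0,"hand":87.6}
  ]
}}

```text
clock: 3.4
tool_pos: [0.6457, 0.8316, 0.3073]
orientation: [179.2, -13.8, 52.2]
force: [-0.3, 0.1, 0.0]
opening: 0.0878
```

Emit:
{"fn": "jog_arm", "kwargs": {
  "motion": [
    {"offset":[300,0,0],"roll":0,"hand":87.6},
    {"offset":[300,0,0],"roll":0,"hand":87.6}
  ]
}}

```text
clock: 3.57
tool_pos: [0.6574, 0.8476, 0.2947]
orientation: [179.0, -15.8, 52.2]
force: [-1.3, 0.0, 0.0]
opening: 0.0876
```

```bash
python3 st.py
```

```text
j [ 63.9  57.6  71.7   4.1 -88.9  78.6] p [0.6574 0.8476 0.2947] t 3.5667 az 52.2 r 1.073
[[ 0.589  0.787  0.18 ]
 [ 0.761 -0.616  0.204]
 [ 0.272  0.017 -0.962]]
tilt 15.8 toward 48.5 xaz 52.2 F [-1.3  0.   0. ] op 0.08758169038429994
```

Emit:
{"fn": "jog_arm", "kwargs": {
  "motion": [
    {"offset":[300,-60,0],"roll":0,"hand":87.6}
  ]
}}

```text
clock: 3.65
tool_pos: [0.6603, 0.8608, 0.292]
orientation: [178.8, -17.3, 52.2]
force: [0.1, -0.0, 0.1]
opening: 0.0875
```

Emit:
{"fn": "jog_arm", "kwargs": {
  "motion": [
    {"offset":[300,-60,0],"roll":0,"hand":87.6}
  ]
}}

```text
clock: 3.73
tool_pos: [0.6609, 0.8765, 0.2916]
orientation: [178.7, -19.0, 52.2]
force: [-0.6, -0.4, -0.3]
opening: 0.0875
```

Emit:
{"fn": "jog_arm", "kwargs": {
  "motion": [
    {"offset":[300,-60,0],"roll":0,"hand":87.6}
  ]
}}

```text
clock: 3.82
tool_pos: [0.6615, 0.891, 0.2925]
orientation: [178.5, -20.8, 52.3]
force: [0.2, -0.2, 0.1]
opening: 0.0878
```

Emit:
{"fn": "jog_arm", "kwargs": {
  "motion": [
    {"offset":[300,0,-300],"roll":0,"hand":87.6}
  ]
}}

```text
clock: 3.9
tool_pos: [0.6571, 0.8901, 0.3095]
orientation: [178.4, -21.4, 52.5]
force: [-0.6, 0.7, -5.5]
opening: 0.0875
```

Emit:
{"fn": "jog_arm", "kwargs": {
  "motion": [
    {"offset":[300,0,-300],"roll":0,"hand":87.6}
  ]
}}

```text
clock: 3.98
tool_pos: [0.6554, 0.8858, 0.3455]
orientation: [178.2, -23.2, 52.5]
force: [0.1, -0.2, 0.6]
opening: 0.0876
```

Emit:
{"fn": "jog_arm", "kwargs": {
  "motion": [
    {"offset":[300,0,-300],"roll":0,"hand":87.6}
  ]
}}

```text
clock: 4.07
tool_pos: [0.6529, 0.8811, 0.3795]
orientation: [178.1, -24.8, 52.5]
force: [0.5, -1.0, 2.8]
opening: 0.0875
```

```bash
python3 st.py
```

```text
j [ 66.   54.3  71.7   7.5 -83.6  76.8] p [0.6529 0.8811 0.3795] t 4.0667 az 53.5 r 1.097
[[ 0.553  0.784  0.282]
 [ 0.72  -0.62   0.313]
 [ 0.42   0.03  -0.907]]
tilt 24.9 toward 48.0 xaz 52.5 F [ 0.5 -1.   2.8] op 0.0874710230620269
```

Emit:
{"fn": "jog_arm", "kwargs": {
  "motion": [
    {"offset":[-30,-190,0],"roll":0,"hand":87.6},
    {"offset":[-30,-190,0],"roll":0,"hand":87.6},
    {"offset":[-30,-190,0],"roll":0,"hand":87.6},
    {"offset":[-30,-190,0],"roll":0,"hand":87.6},
    {"offset":[-30,-190,0],"roll":0,"hand":87.6}
  ]
}}

```text
clock: 4.48
tool_pos: [0.4828, 0.9795, 0.3652]
orientation: [178.3, -25.1, 52.5]
force: [-0.3, 0.5, -0.5]
opening: 0.0876
```

Emit:
{"fn": "jog_arm", "kwargs": {
  "motion": [
    {"offset":[300,-60,0],"roll":0,"hand":87.6},
    {"offset":[300,-60,0],"roll":0,"hand":87.6}
  ]
}}

```text
clock: 4.65
tool_pos: [0.4939, 0.9995, 0.3604]
orientation: [178.1, -26.4, 52.9]
force: [0.8, -1.0, -7.0]
opening: 0.0879
```

Emit:
{"fn": "jog_arm", "kwargs": {
  "motion": [
    {"offset":[300,-60,0],"roll":0,"hand":87.6}
  ]
}}

```text
clock: 4.73
tool_pos: [0.5013, 1.0094, 0.3701]
orientation: [178.5, -28.6, 52.6]
force: [1.3, -0.3, -0.8]
opening: 0.0875
```

Emit:
{"fn": "jog_arm", "kwargs": {
  "motion": [
    {"offset":[300,-60,0],"roll":0,"hand":87.6}
  ]
}}

```text
clock: 4.82
tool_pos: [0.5069, 1.0181, 0.3796]
orientation: [178.8, -30.7, 52.6]
force: [-0.3, -1.0, 0.7]
opening: 0.0875
```

Emit:
{"fn": "jog_arm", "kwargs": {
  "motion": [
    {"offset":[300,-60,0],"roll":0,"hand":87.6}
  ]
}}

```text
clock: 4.9
tool_pos: [0.5112, 1.0265, 0.3874]
orientation: [179.0, -32.5, 52.6]
force: [0.6, 0.2, 0.4]
opening: 0.0879
```

Emit:
{"fn": "jog_arm", "kwargs": {
  "motion": [
    {"offset":[300,-60,0],"roll":0,"hand":87.6}
  ]
}}

```text
clock: 4.98
tool_pos: [0.5147, 1.0347, 0.3957]
orientation: [179.2, -34.2, 52.6]
force: [-1.3, 1.1, -0.0]
opening: 0.0874
```

```bash
python3 st.py
```

```text
j [ 77.4  56.6  71.7  15.  -74.2  64.8] p [0.5147 1.0347 0.3957] t 4.9833 az 63.6 r 1.156
[[ 0.502  0.789  0.354]
 [ 0.657 -0.614  0.438]
 [ 0.563  0.012 -0.827]]
tilt 34.3 toward 51.1 xaz 52.6 F [-1.3  1.1 -0. ] op 0.0873765610624121
```

Emit:
{"fn": "jog_arm", "kwargs": {
  "motion": [
    {"offset":[300,-60,0],"roll":0,"hand":87.6}
  ]
}}

```text
clock: 5.07
tool_pos: [0.5177, 1.0424, 0.4047]
orientation: [179.3, -36.0, 52.6]
force: [0.1, -0.1, -0.3]
opening: 0.0876
```

Emit:
{"fn": "jog_arm", "kwargs": {
  "motion": [
    {"offset":[300,-60,0],"roll":0,"hand":87.6}
  ]
}}

```text
clock: 5.15
tool_pos: [0.5202, 1.0496, 0.4147]
orientation: [179.5, -37.7, 52.6]
force: [-0.0, 0.2, 0.6]
opening: 0.0877
```

Emit:
{"fn": "jog_arm", "kwargs": {
  "motion": [
    {"offset":[300,-60,0],"roll":0,"hand":87.6}
  ]
}}

```text
clock: 5.23
tool_pos: [0.5223, 1.0564, 0.4255]
orientation: [179.7, -39.5, 52.6]
force: [0.2, 0.2, -0.0]
opening: 0.0877
```

```bash
cat >> st.py <<'E'
import sys
for a in sys.argv[1:]:
    g=np.array(eval(a)); print('to',g,'off mm',(M.T@(g-o['tool_pos'])*1000).round(1))
E
python3 st.py "(.62,.3,.42)" "(.56,-.30,.36)"
```

```text
j [ 77.6  56.4  71.7  17.  -69.6  64.1] p [0.5223 1.0564 0.4255] t 5.2333 az 63.7 r 1.178
[[ 0.468  0.793  0.39 ]
 [ 0.614 -0.609  0.502]
 [ 0.636  0.004 -0.772]]
tilt 39.5 toward 52.2 xaz 52.6 F [ 0.2  0.2 -0. ] op 0.0877370520530416
to [0.62 0.3  0.42] off mm [-421.9  538.4 -337.4]
to [ 0.56 -0.3   0.36] off mm [-856.2  856.2 -615.8]
```

Emit:
{"fn": "jog_arm", "kwargs": {
  "motion": [
    {"offset":[-422,538,-337],"roll":0,"hand":87.6},
    {"offset":[-422,538,-337],"roll":0,"hand":87.6},
    {"offset":[-422,538,-337],"roll":0,"hand":87.6},
    {"offset":[-422,538,-337],"roll":0,"hand":87.6},
    {"offset":[-422,538,-337],"roll":0,"hand":87.6},
    {"offset":[-422,538,-337],"roll":0,"hand":87.6},
    {"offset":[-422,538,-337],"roll":0,"hand":87.6},
    {"offset":[-422,538,-337],"roll":0,"hand":87.6},
    {"offset":[-422,538,-337],"roll":0,"hand":87.6},
    {"offset":[-422,538,-337],"roll":0,"hand":87.6},
    {"offset":[-422,538,-337],"roll":0,"hand":87.6},
    {"offset":[-422,538,-337],"roll":0,"hand":87.6},
    {"offset":[-422,538,-337],"roll":0,"hand":87.6},
    {"offset":[-422,538,-337],"roll":0,"hand":87.6},
    {"offset":[-422,538,-337],"roll":0,"hand":87.6},
    {"offset":[-422,538,-337],"roll":0,"hand":87.6},
    {"offset":[-422,538,-337],"roll":0,"hand":87.6},
    {"offset":[-422,538,-337],"roll":0,"hand":87.6},
    {"offset":[-422,538,-337],"roll":0,"hand":87.6}
  ]
}}

```text
clock: 6.82
tool_pos: [0.6184, 0.3095, 0.4253]
orientation: [179.2, -39.7, 53.0]
force: [2.5, -0.9, 0.4]
opening: 0.0878
```

```bash
python3 st.py "(.56,-.30,.36)"
```

```text
j [ 37.3  -0.3  -6.5 -13.  -45.8 111.3] p [0.6184 0.3095 0.4253] t 6.8167 az 26.6 r 0.692
[[ 0.463  0.794  0.395]
 [ 0.615 -0.608  0.502]
 [ 0.639  0.01  -0.769]]
tilt 39.7 toward 51.8 xaz 53.0 F [ 2.5 -0.9  0.4] op 0.08783562667276153
to [ 0.56 -0.3   0.36] off mm [-443.3  323.9 -278.8]
```

Emit:
{"fn": "jog_arm", "kwargs": {
  "motion": [
    {"offset":[-320,233,-200],"roll":3.1416,"hand":87.6},
    {"offset":[-320,233,-200],"roll":3.1416,"hand":87.6},
    {"offset":[-320,233,-200],"roll":3.1416,"hand":87.6},
    {"offset":[-320,233,-200],"roll":3.1416,"hand":87.6},
    {"offset":[-320,233,-200],"roll":3.1416,"hand":87.6},
    {"offset":[-320,233,-200],"roll":3.1416,"hand":87.6},
    {"offset":[-320,233,-200],"roll":3.1416,"hand":87.6},
    {"offset":[-320,233,-200],"roll":3.1416,"hand":87.6},
    {"offset":[-320,233,-200],"roll":3.1416,"hand":87.6},
    {"offset":[-320,233,-200],"roll":3.1416,"hand":87.6},
    {"offset":[-320,233,-200],"roll":3.1416,"hand":87.6},
    {"offset":[-320,233,-200],"roll":3.1416,"hand":87.6},
    {"offset":[-320,233,-200],"roll":3.1416,"hand":87.6},
    {"offset":[-320,233,-200],"roll":3.1416,"hand":87.6},
    {"offset":[-320,233,-200],"roll":3.1416,"hand":87.6},
    {"offset":[-320,233,-200],"roll":3.1416,"hand":87.6},
    {"offset":[-320,233,-200],"roll":3.1416,"hand":87.6},
    {"offset":[-320,233,-200],"roll":3.1416,"hand":87.6},
    {"offset":[-320,233,-200],"roll":3.1416,"hand":87.6}
  ]
}}

```text
clock: 8.4
tool_pos: [0.5676, -0.0013, 0.3568]
orientation: [147.0, 38.4, 142.6]
force: [0.4, 0.4, -0.1]
opening: 0.0875
```

```bash
python3 st.py "(.53,-.32,.29)"
```

```text
j [  9.3 -17.2 -58.1  61.6  -0.4 173.6] p [ 0.5676 -0.0013  0.3568] t 8.4 az -0.1 r 0.568
[[-0.622  0.24   0.745]
 [ 0.476  0.872  0.116]
 [-0.622  0.427 -0.657]]
tilt 49.0 toward 8.9 xaz 142.6 F [ 0.4  0.4 -0.1] op 0.08751587444102192
to [ 0.53 -0.32  0.29] off mm [ -86.7 -315.4  -21.2]
```

```bash
cat > kin.py <<'E'
import numpy as np
from scipy.spatial.transform import Rotation as R
from scipy.optimize import least_squares
LO=np.array([-176.03,-82.01,-58.28,-173.87,-174.79,-.11]);
LO=np.array([-176.03,-82.01,-58.28,-173.87,-174.79,-173.66]);HI=np.array([176.03,121.73,71.71,95.51,-.11,173.66])
def Ry(a):return R.from_euler('y',a,degrees=True).as_matrix()
def Rz(a):return R.from_euler('z',a,degrees=True).as_matrix()
def fk(q,k):
    A=Rz(q[0]);B=A@Ry(q[1]);C=B@Ry(90-q[2]);W=C@Rz(k[9]*q[3]+k[10]);D=W@Ry(-q[4]);E=D@Rz(k[11]*q[5]+k[12])
    p=A@[k[0],k[1],k[2]]+B@[k[3],0,k[4]]+C@[k[5],0,k[6]]+D@[k[7],0,k[8]]
    return p,E
E
cat > fit.py <<'E'
from kin import *
D=[([8.17656358e+01,2.05919573e+01,6.33054818e-01,-2.15323404e-02,-7.01353375e+01,-1.65074695e+01],[.2823185,.61259689,.23660687],[179.9039,-.00737,-24.74916]),
([76.3993422,61.41968677,71.71513998,.71793558,-97.86586159,-11.02890469],[.42588337,.92535466,.20513762],[-177.47943897,-.22854489,-24.74792528]),
([63.9,48.2,52,.2,-91.1,78.5],[.5819,.7486,.2647],[-179.6,-2.7,52.4]),
([63.6,55.8,71.7,.9,-101.2,78.7],[.6089,.7837,.3017],[-179.9,-4.8,52.1]),
([63.9,57.6,71.7,4.1,-88.9,78.6],[.6574,.8476,.2947],[179,-15.8,52.2]),
([66,54.3,71.7,7.5,-83.6,76.8],[.6529,.8811,.3795],[178.1,-24.8,52.5]),
([77.4,56.6,71.7,15,-74.2,64.8],[.5147,1.0347,.3957],[179.2,-34.2,52.6]),
([77.6,56.4,71.7,17,-69.6,64.1],[.5223,1.0564,.4255],[179.7,-39.5,52.6]),
([37.3,-.3,-6.5,-13,-45.8,111.3],[.6184,.3095,.4253],[179.2,-39.7,53]),
([9.3,-17.2,-58.1,61.6,-.4,173.6],[.5676,-.0013,.3568],[147,38.4,142.6])]
def res(k,s):
    k=np.r_[k[:9],s[0],k[9],s[1],k[10]];r=[]
    for q,p,o in D:
        P,E=fk(q,k);M=R.from_euler('xyz',o,degrees=True).as_matrix()
        r+=list((P-p)*3)+list((E-M).ravel())
    return np.array(r+list(1e-3*k[:9]))
best=None
for s in [(a,b) for a in(1,-1) for b in(1,-1)]:
  for c4 in(0,180):
   for c6 in(0,90,180,270):
    f=least_squares(lambda k:res(k,s),[0,-.19,.3,0,.4,0,.4,0,.3,c4,c6],x_scale=[.1]*9+[30]*2)
    if best is None or f.cost<best[0]: best=(f.cost,np.r_[f.x[:9],s[0],f.x[9],s[1],f.x[10]])
print(best[0],best[1].round(4).tolist());np.save('k.npy',best[1])
for q,p,o in D:
    P,E=fk(q,best[1]);print((1e3*(P-p)).round(1),np.degrees((R.from_euler('xyz',o,degrees=True).inv()*R.from_matrix(E)).magnitude()).round(2))
E
python3 fit.py
```

```text
0.0316231854922401 [0.4064, -0.1894, 0.259, -0.1628, 0.4473, 0.0187, 0.1269, -0.1261, 0.3991, -1.0, 0.0776, -1.0, -90.0356]
[-2.4  3.3 38.1] 0.07
[-3.9 -6.4 21.7] 0.09
[-13.3 -20.5  10.8] 0.04
[ -2.4  -1.4 -27.3] 0.07
[-0.1  0.3  3. ] 0.15
[  3.3   5.5 -18.4] 0.12
[ 4.   4.9 -5.9] 0.07
[ 3.   3.3 -4.7] 0.13
[34.8  6.4 16.1] 0.18
[-18.6   9.1 -33.3] 0.07
```

```bash
sed -i 's/+D@\[k\[7\],0,k\[8\]\]/+D@[k[7],k[14],k[8]]+W@[k[15],k[13],0]/' kin.py
sed -i 's/k=np.r_\[k\[:9\],s\[0\],k\[9\],s\[1\],k\[10\]\]/k=np.r_[k[:9],s[0],k[9],s[1],k[10],k[11:]]/; s/,c4,c6\],x_scale=\[.1\]\*9+\[30\]\*2/,c4,c6,0,0,0],x_scale=[.1]*9+[30]*2+[.1]*3/; s/s\[1\],f.x\[10\]\])$/s[1],f.x[10],f.x[11:]])/; s/for c4 in(0,180)/for c4 in(0,)/; s/(1e-3\*k\[:9\])/(1e-3*k[[0,1,2,3,4,5,6,7,8,13,14,15]])/' fit.py; python3 fit.py; grep -n "R from\|^def\|W@" kin.py
```

```text
2.7891173785040308e-05 [-0.0019, 0.0011, 0.1985, 0.0007, 0.6024, 0.0002, 0.465, 0.0004, 0.3669, -1.0, 0.0023, -1.0, 269.9828, -0.0965, -0.0965, -0.0006]
[0.1 0.1 0.2] 0.02
[0.1 0.  0.2] 0.02
[0.  0.2 0.1] 0.06
[ 0.5 -0.3 -0.2] 0.03
[ 0.  -0.2 -0.3] 0.1
[-0.3  0.2  0.5] 0.07
[-0.   0.1  0.1] 0.07
[ 0.5 -0.4 -0.5] 0.12
[-0.3  0.7 -0.1] 0.13
[-0.2  0.2 -0. ] 0.03
6:def Ry(a):return R.from_euler('y',a,degrees=True).as_matrix()
7:def Rz(a):return R.from_euler('z',a,degrees=True).as_matrix()
8:def fk(q,k):
9:    A=Rz(q[0]);B=A@Ry(q[1]);C=B@Ry(90-q[2]);W=C@Rz(k[9]*q[3]+k[10]);D=W@Ry(-q[4]);E=D@Rz(k[11]*q[5]+k[12])
10:    p=A@[k[0],k[1],k[2]]+B@[k[3],0,k[4]]+C@[k[5],0,k[6]]+D@[k[7],k[14],k[8]]+W@[k[15],k[13],0]
```

```bash
cat >> kin.py <<'E'
K=np.load('k.npy')
def err(q,p,M,w=.3):
    P,E=fk(q,K); return np.r_[P-p,w*(R.from_matrix(M.T@E)).as_rotvec()]
def ik(p,M,n=30,seed=0,q0=None):
    rng=np.random.default_rng(seed);S=[]
    for i in range(n):
        x=rng.uniform(LO+.1,HI-.1)
        f=least_squares(err,x,args=(p,M),bounds=(LO,HI),x_scale=50)
        if f.cost<1e-8 and not any(np.abs(f.x-s).max()<3 for s in S): S.append(f.x)
    return S
def tool(yaw,beta,flip):
    # hammer x azimuth yaw; tool z tilted beta toward yaw; flip: tool x opposite to yaw
    x=np.array([np.cos(np.radians(yaw)),np.sin(np.radians(yaw)),0]);u=np.array([0,0,1.]);b=np.radians(beta)
    z=np.sin(b)*x-np.cos(b)*u; X=(np.cos(b)*x+np.sin(b)*u)*(-1 if flip else 1)
    return np.c_[X,np.cross(z,X),z]
E
cat > g.py <<'E'
from kin import *
e=np.array([.6157*.766,.788*.766,.643]);G=np.array([.564,-.276,.085])+.06*e
for b in (0,15,25,40,50):
  for fl in(0,1):
    M=tool(52,b,fl)
    for nm,p in(('grasp',G),('drawn',G+.08*e),('up',G+.08*e+[0,0,.15])):
        print(b,fl,nm,[s.round(0).astype(int).tolist() for s in ik(p,M,14)])
E
python3 g.py
```

```text
0 0 grasp [[-5, 22, -12, 0, -55, 147]]
0 0 drawn [[0, 21, -6, 0, -62, 142]]
0 0 up [[0, 17, 6, 0, -80, 142]]
0 1 grasp [[-5, 22, -12, 0, -55, -33]]
0 1 drawn [[0, 21, -6, 0, -62, -38]]
0 1 up [[0, 17, 6, 0, -80, -38]]
15 0 grasp [[-13, 21, -9, -17, -55, 164]]
15 0 drawn [[-8, 19, -5, -15, -59, 157]]
15 0 up [[-8, 14, 7, -13, -75, 152]]
15 1 grasp [[-13, 21, -9, -17, -55, -16]]
15 1 drawn [[-8, 19, -5, -15, -59, -23]]
15 1 up [[-8, 14, 7, -13, -75, -28]]
25 0 grasp []
25 0 drawn [[-14, 20, -3, -27, -60, 168]]
25 0 up [[-14, 14, 7, -24, -74, 160]]
25 1 grasp [[-20, 22, -6, -29, -57, -3]]
25 1 drawn [[-14, 20, -3, -27, -60, -12]]
25 1 up [[-14, 14, 7, -24, -74, -20]]
40 0 grasp [[-31, 25, -3, -45, -65, -166]]
40 0 drawn []
40 0 up [[-24, 14, 8, -40, -76, 173]]
40 1 grasp [[-31, 25, -3, -45, -65, 14]]
40 1 drawn [[-25, 22, -1, -44, -65, 5]]
40 1 up [[-24, 14, 8, -40, -76, -7]]
50 0 grasp [[-37, 29, -1, -54, -71, -157]]
50 0 drawn [[-32, 24, 0, -54, -70, -164]]
50 0 up []
50 1 grasp [[-37, 29, -1, -54, -71, 23]]
50 1 drawn [[-32, 24, 0, -54, -70, 16]]
50 1 up [[-31, 16, 8, -51, -79, 2]]
```

```bash
cat > sim.py <<'E'
from kin import *
V=.7*np.array([136.94,136.94,172.46,180,180,180])/12
def run(q,rows,w=.3):
    q=np.clip(np.array(q,float),LO,HI);P0,E0=fk(q,K)
    for off,roll in rows:
        P,E=fk(q,K);tp=P0+E0@np.array(off)/1e3;tM=E0@Rz(np.degrees(roll))
        d=tp-P;n=np.linalg.norm(d);rv=R.from_matrix(E.T@tM).as_rotvec();a=np.degrees(np.linalg.norm(rv))
        f=min(1,.0417/max(n,1e-9),7.16/max(a,1e-9))
        tp=P+d*f;tM=E@R.from_rotvec(rv*f).as_matrix()
        s=least_squares(err,np.clip(q,LO+1e-3,HI-1e-3),args=(tp,tM,w),bounds=(LO,HI),x_scale=50).x
        dq=s-q;q=q+dq*min(1,1/max(np.abs(dq/V).max(),1e-9))
    return q
def desc(q):
    P,E=fk(q,K);z=E[:,2]
    return dict(q=q.round(1).tolist(),p=P.round(3).tolist(),rpy=R.from_matrix(E).as_euler('xyz',True).round(1).tolist(),tilt=np.degrees(np.arccos(-z[2])).round(1),taz=np.degrees(np.arctan2(z[1],z[0])).round(1))
E
python3 - <<'E'
from sim import *
for w in(.1,.2,.3,.5,1):
    q=np.array([63.6,55.8,71.7,.9,-101.2,78.7]);o=[]
    for d in([300,0,0],[300,0,0],[300,0,-200],[300,0,-200]):
        q=run(q,[(d,0)],w);x=desc(q);o.append((x['p'],x['rpy']))
    print(w,o)
    q=run([37.3,-.3,-6.5,-13,-45.8,111.3],[([-320,233,-200],3.1416)]*19,w);print(desc(q))
E
```

```text
0.1 [([0.633, 0.814, 0.304], [179.5, -10.6, 52.1]), ([0.657, 0.845, 0.31], [178.9, -16.4, 52.2]), ([0.672, 0.864, 0.341], [178.4, -21.8, 52.3]), ([0.684, 0.882, 0.374], [177.8, -27.0, 52.5])]
{'q': [7.8, -17.0, -56.0, 67.3, -0.1, 173.7], 'p': [0.586, 0.006, 0.39], 'rpy': [149.2, 42.9, 146.4], 'tilt': np.float64(51.0), 'taz': np.float64(7.7)}
0.2 [([0.63, 0.81, 0.301], [179.6, -9.5, 52.1]), ([0.65, 0.836, 0.304], [179.1, -14.4, 52.2]), ([0.662, 0.852, 0.331], [178.7, -19.0, 52.3]), ([0.672, 0.866, 0.36], [178.2, -23.4, 52.4])]
{'q': [10.3, -17.7, -56.7, 66.5, -0.1, 173.7], 'p': [0.578, 0.027, 0.386], 'rpy': [148.6, 42.4, 148.0], 'tilt': np.float64(50.9), 'taz': np.float64(10.1)}
0.3 [([0.626, 0.805, 0.298], [179.7, -8.4, 52.1]), ([0.642, 0.826, 0.297], [179.3, -12.2, 52.1]), ([0.651, 0.838, 0.32], [179.0, -15.8, 52.2]), ([0.659, 0.849, 0.345], [178.6, -19.4, 52.3])]
{'q': [13.8, -18.7, -58.0, 65.6, -0.1, 173.7], 'p': [0.563, 0.057, 0.378], 'rpy': [148.2, 41.7, 150.7], 'tilt': np.float64(50.6), 'taz': np.float64(13.7)}
0.5 [([0.62, 0.798, 0.294], [179.9, -6.9, 52.1]), ([0.631, 0.812, 0.288], [179.7, -9.0, 52.1]), ([0.636, 0.818, 0.305], [179.4, -11.2, 52.1]), ([0.639, 0.823, 0.323], [179.2, -13.3, 52.2])]
{'q': [22.5, -18.1, -58.3, 62.4, -0.1, 173.7], 'p': [0.549, 0.131, 0.365], 'rpy': [146.7, 39.4, 156.3], 'tilt': np.float64(49.7), 'taz': np.float64(22.3)}
1 [([0.616, 0.792, 0.29], [-180.0, -5.5, 52.1]), ([0.621, 0.799, 0.28], [179.9, -6.2, 52.1]), ([0.621, 0.799, 0.291], [179.9, -6.9, 52.1]), ([0.621, 0.799, 0.303], [179.8, -7.6, 52.1])]
{'q': [81.6, -49.8, -56.1, 34.1, -53.8, 173.7], 'p': [0.35, 0.151, 0.377], 'rpy': [148.0, 30.7, 169.4], 'tilt': np.float64(43.2), 'taz': np.float64(40.2)}
```

```bash
nproc; cat > beam.py <<'E'
from sim import *
import itertools,sys,multiprocessing as mp,time
W=.55
dirs=[np.array([np.cos(a),np.sin(a),0]) for a in np.radians(np.arange(0,360,45))]+[np.array([0,0,1.]),np.array([0,0,-1.])]
prims=[('T',i,7) for i in range(10)]+[('B',i,4) for i in range(10)]+[('R',s,8) for s in(1,-1)]
def apply(q,pr):
    t,i,n=pr
    if t=='R': return run(q,[([0,0,0],i*1.0)]*n,W)
    if t=='T':
        E=fk(q,K)[1];return run(q,[(E.T@dirs[i]*41.7*n,0)]*n,W)
    for _ in range(n):
        E=fk(q,K)[1];q=run(q,[(E.T@dirs[i]*300,0)],W)
    return q
def ok(q):
    p,_=fk(q,K);return p[2]>ZMIN and np.hypot(*p[:2])>.3 and p[2]<.9
def job(a):
    q,h,t=a;return [(apply(q,p),h+[p],t+p[2]) for p in prims]
def search(q0,cost,depth,width,ncpu):
    B=[(np.array(q0,float),[],0)];best=None
    with mp.get_context('fork').Pool(ncpu) as P:
        for d in range(depth):
            C=[c for r in P.imap_unordered(job,B) for c in r if ok(c[0])]
            C=sorted(((cost(c[0])+.15*c[2],c) for c in C),key=lambda x:x[0])
            B=[];
            for s,c in C:
                if all(np.abs(c[0]-b[0]).max()>6 for b in B): B.append(c)
                if len(B)>=width: break
            print(d,round(C[0][0],1),desc(C[0][1][0]),C[0][1][1],flush=True)
            if best is None or C[0][0]<best[0]: best=C[0]
    return best
ZMIN=.3
E
cat > b1.py <<'E'
from beam import *
tg=[tool(52,b,1) for b in range(5,50,3)]
def cost(q):
    E=fk(q,K)[1];return min(np.degrees(R.from_matrix(E.T@M).magnitude()) for M in tg)
if __name__=='__main__':
    search([9.3,-17.2,-58.1,61.6,-.4,173.6],cost,6,24,mp.cpu_count())
E
time timeout 500 python3 b1.py
```

```text
4
0 47.3 {'q': [19.0, -14.4, -58.3, 95.5, -15.9, 173.7], 'p': [0.573, 0.112, 0.36], 'rpy': [-164.8, 47.8, -161.9], 'tilt': np.float64(49.6), 'taz': np.float64(-2.0)} [('R', -1, 8)]
1 36.3 {'q': [39.3, -7.5, -54.9, 95.5, -24.0, 173.7], 'p': [0.556, 0.289, 0.347], 'rpy': [-156.4, 45.2, -141.1], 'tilt': np.float64(49.8), 'taz': np.float64(7.3)} [('T', 2, 7), ('R', -1, 8)]
2 36.9 {'q': [59.5, 4.8, -42.8, 81.6, -37.6, 172.4], 'p': [0.556, 0.456, 0.347], 'rpy': [-156.4, 45.2, -141.1], 'tilt': np.float64(49.8), 'taz': np.float64(7.3)} [('T', 2, 7), ('R', -1, 8), ('B', 2, 4)]
3 35.1 {'q': [176.0, -60.6, -51.8, 22.3, -142.5, 163.7], 'p': [0.352, 0.238, 0.39], 'rpy': [-143.4, 32.6, -111.6], 'tilt': np.float64(47.4), 'taz': np.float64(14.3)} [('T', 3, 7), ('R', -1, 8), ('R', -1, 8), ('T', 2, 7)]
4 32.7 {'q': [176.0, -65.0, -52.0, 25.4, -145.8, 161.3], 'p': [0.384, 0.235, 0.389], 'rpy': [-147.4, 36.1, -117.3], 'tilt': np.float64(47.1), 'taz': np.float64(15.3)} [('B', 4, 4), ('R', -1, 8), ('R', -1, 8), ('T', 2, 7), ('T', 2, 7)]
5 29.5 {'q': [176.0, -63.3, -57.3, 31.6, -136.8, 164.0], 'p': [0.351, 0.271, 0.379], 'rpy': [-149.8, 40.6, -113.8], 'tilt': np.float64(49.0), 'taz': np.float64(24.4)} [('B', 4, 4), ('R', -1, 8), ('R', -1, 8), ('T', 2, 7), ('T', 2, 7), ('T', 2, 7)]
real	1m48.996s
user	6m19.092s
sys	0m0.241s
```

```bash
cat > b1.py <<'E'
from beam import *
tg=np.array([tool(52,b,1)[:,2] for b in range(30,50,3)])
def cost(q):
    z=fk(q,K)[1][:,2];return np.degrees(np.arccos(min(1,(tg@z).max())))+max(0,abs(q[5])-140)*.1
if __name__=='__main__':
    search([9.3,-17.2,-58.1,61.6,-.4,173.6],cost,6,24,mp.cpu_count())
E
time timeout 500 python3 b1.py
```

```text
0 30.8 {'q': [9.5, -4.4, -47.4, 89.8, -0.1, 145.3], 'p': [0.683, 0.114, 0.372], 'rpy': [148.5, 36.9, 143.8], 'tilt': np.float64(47.0), 'taz': np.float64(9.4)} [('B', 1, 4)]
1 27.8 {'q': [54.3, -20.9, -58.3, 50.0, -35.0, 152.4], 'p': [0.464, 0.159, 0.307], 'rpy': [156.4, 30.5, 147.9], 'tilt': np.float64(37.8), 'taz': np.float64(8.5)} [('T', 3, 7), ('B', 9, 4)]
2 24.1 {'q': [101.8, -51.4, -55.2, 39.3, -83.3, 140.9], 'p': [0.366, 0.101, 0.382], 'rpy': [151.7, 28.4, 149.2], 'tilt': np.float64(39.2), 'taz': np.float64(17.8)} [('T', 4, 7), ('T', 4, 7), ('T', 3, 7)]
3 19.4 {'q': [54.4, -55.2, -49.4, 19.8, -59.5, 133.7], 'p': [0.336, -0.025, 0.377], 'rpy': [140.2, -9.9, 106.3], 'tilt': np.float64(40.9), 'taz': np.float64(28.0)} [('R', 1, 8), ('T', 4, 7), ('B', 4, 4), ('T', 3, 7)]
4 12.9 {'q': [76.1, -54.6, -49.8, 23.9, -65.2, 114.7], 'p': [0.335, 0.064, 0.374], 'rpy': [144.8, -14.3, 109.7], 'tilt': np.float64(37.6), 'taz': np.float64(39.0)} [('R', 1, 8), ('T', 4, 7), ('B', 4, 4), ('T', 3, 7), ('T', 3, 7)]
5 9.3 {'q': [93.6, -54.0, -50.9, 28.0, -69.9, 98.5], 'p': [0.323, 0.133, 0.372], 'rpy': [147.5, -16.3, 111.2], 'tilt': np.float64(36.0), 'taz': np.float64(44.9)} [('R', 1, 8), ('T', 4, 7), ('B', 4, 4), ('T', 3, 7), ('B', 3, 4), ('B', 3, 4)]
real	2m10.136s
user	7m51.203s
sys	0m0.237s
```

Emit:
{"fn": "jog_arm", "kwargs": {
  "motion": [
    {"offset":[0,0,0],"roll":1.0,"hand":87.6},
    {"offset":[0,0,0],"roll":1.0,"hand":87.6},
    {"offset":[0,0,0],"roll":1.0,"hand":87.6},
    {"offset":[0,0,0],"roll":1.0,"hand":87.6},
    {"offset":[0,0,0],"roll":1.0,"hand":87.6},
    {"offset":[0,0,0],"roll":1.0,"hand":87.6},
    {"offset":[0,0,0],"roll":1.0,"hand":87.6},
    {"offset":[0,0,0],"roll":1.0,"hand":87.6}
  ]
}}

```text
clock: 9.07
tool_pos: [0.5674, 0.0035, 0.3606]
orientation: [130.6, -2.1, 97.8]
force: [-0.4, 0.7, -1.5]
opening: 0.0875
```

```bash
cat > replan.py <<'E'
# usage: replan.py depth width ; z-direction search from the present state, prints tool-frame calls
import sys
from b1 import *
import b1
from h import ctrl
if __name__=='__main__':
    q=np.array(ctrl.get_obs()['joint_pos']);print('now',desc(q))
    b=search(q,cost,int(sys.argv[1]),int(sys.argv[2]),4)
    q=np.clip(q,LO,HI)
    for p in b[1][1]:
        E=fk(q,K)[1]; print(p,'tool off',(E.T@dirs[p[1]]*300).round(0) if p[0]!='R' else 'roll %d'%p[1]); q=apply(q,p);print('   ',desc(q))
E
timeout 500 python3 replan.py 5 20
```

```text
now {'q': [9.8, -17.5, -58.0, 61.1, -0.2, 115.9], 'p': [0.567, 0.004, 0.361], 'rpy': [130.6, -2.1, 97.8], 'tilt': np.float64(49.4), 'taz': np.float64(9.6)}
0 28.7 {'q': [65.0, -52.7, -58.3, 41.8, -60.0, 109.3], 'p': [0.386, -0.01, 0.393], 'rpy': [133.8, -2.9, 99.2], 'tilt': np.float64(46.3), 'taz': np.float64(12.0)} [('T', 4, 7)]
1 24.8 {'q': [52.1, -57.0, -53.2, 27.7, -58.2, 130.4], 'p': [0.348, -0.065, 0.385], 'rpy': [136.0, -5.6, 101.9], 'tilt': np.float64(44.3), 'taz': np.float64(17.7)} [('T', 4, 7), ('B', 4, 4)]
2 19.1 {'q': [67.5, -55.9, -52.9, 29.0, -62.6, 118.1], 'p': [0.355, 0.007, 0.379], 'rpy': [139.7, -9.6, 105.6], 'tilt': np.float64(41.3), 'taz': np.float64(26.7)} [('T', 4, 7), ('B', 4, 4), ('T', 3, 7)]
3 15.4 {'q': [83.0, -54.9, -53.7, 32.3, -67.4, 104.1], 'p': [0.354, 0.072, 0.375], 'rpy': [142.1, -11.8, 107.4], 'tilt': np.float64(39.4), 'taz': np.float64(32.1)} [('T', 4, 7), ('B', 4, 4), ('B', 3, 4), ('B', 3, 4)]
4 9.9 {'q': [66.6, -53.4, -46.7, 16.4, -64.1, 125.8], 'p': [0.32, 0.042, 0.371], 'rpy': [146.5, -15.0, 109.8], 'tilt': np.float64(36.3), 'taz': np.float64(41
[... 375 characters left out ...]
, -0.065, 0.385], 'rpy': [136.0, -5.6, 101.9], 'tilt': np.float64(44.3), 'taz': np.float64(17.7)}
('B', 3, 4) tool off [ 250. -135.  -96.]
    {'q': [61.0, -56.2, -52.2, 26.5, -60.4, 124.6], 'p': [0.35, -0.016, 0.38], 'rpy': [138.8, -9.2, 105.2], 'tilt': np.float64(42.0), 'taz': np.float64(25.6)}
('B', 3, 4) tool off [ 257. -140.  -67.]
    {'q': [83.0, -54.9, -53.7, 32.3, -67.4, 104.1], 'p': [0.354, 0.072, 0.375], 'rpy': [142.1, -11.8, 107.4], 'tilt': np.float64(39.4), 'taz': np.float64(32.1)}
('B', 4, 4) tool off [  88. -237. -161.]
    {'q': [66.6, -53.4, -46.7, 16.4, -64.1, 125.8], 'p': [0.32, 0.042, 0.371], 'rpy': [146.5, -15.0, 109.8], 'tilt': np.float64(36.3), 'taz': np.float64(41.1)}
```

Emit:
{"fn": "jog_arm", "kwargs": {
  "motion": [
    {"offset":[40,-190,-218],"roll":0,"hand":87.6},
    {"offset":[40,-190,-218],"roll":0,"hand":87.6},
    {"offset":[40,-190,-218],"roll":0,"hand":87.6},
    {"offset":[40,-190,-218],"roll":0,"hand":87.6},
    {"offset":[40,-190,-218],"roll":0,"hand":87.6},
    {"offset":[40,-190,-218],"roll":0,"hand":87.6},
    {"offset":[40,-190,-218],"roll":0,"hand":87.6}
  ]
}}

```text
clock: 9.65
tool_pos: [0.3979, 0.0052, 0.4027]
orientation: [131.1, -3.3, 102.7]
force: [4.2, 24.5, -1.1]
opening: 0.0879
```

Emit:
{"fn": "jog_arm", "kwargs": {
  "motion": [
    {"offset":[48,-207,-212],"roll":0,"hand":87.6}
  ]
}}

```text
clock: 9.73
tool_pos: [0.3897, -0.0262, 0.4047]
orientation: [130.5, -4.7, 99.2]
force: [0.1, -2.6, -0.4]
opening: 0.0877
```

Emit:
{"fn": "jog_arm", "kwargs": {
  "motion": [
    {"offset":[48,-207,-212],"roll":0,"hand":87.6}
  ]
}}

```text
clock: 9.82
tool_pos: [0.3879, -0.0346, 0.4039]
orientation: [129.3, -6.8, 99.3]
force: [0.6, 2.0, -1.1]
opening: 0.0877
```

Emit:
{"fn": "jog_arm", "kwargs": {
  "motion": [
    {"offset":[48,-207,-212],"roll":0,"hand":87.6}
  ]
}}

```text
clock: 9.9
tool_pos: [0.378, -0.0592, 0.4031]
orientation: [128.2, -8.1, 97.3]
force: [0.9, -0.2, -0.2]
opening: 0.0878
```

Emit:
{"fn": "jog_arm", "kwargs": {
  "motion": [
    {"offset":[48,-207,-212],"roll":0,"hand":87.6}
  ]
}}

```text
clock: 9.98
tool_pos: [0.3728, -0.0752, 0.407]
orientation: [125.3, -11.2, 96.3]
force: [0.5, -0.5, -0.8]
opening: 0.0878
```

Emit:
{"fn": "jog_arm", "kwargs": {
  "motion": [
    {"offset":[250,-135,-96],"roll":0,"hand":87.6}
  ]
}}

```text
clock: 10.07
tool_pos: [0.36, -0.1044, 0.4111]
orientation: [126.0, -11.8, 90.8]
force: [-13.7, -18.1, 0.3]
opening: 0.0874
```

Emit:
{"fn": "jog_arm", "kwargs": {
  "motion": [
    {"offset":[250,-135,-96],"roll":0,"hand":87.6}
  ]
}}

```text
clock: 10.15
tool_pos: [0.3721, -0.0773, 0.4176]
orientation: [125.5, -12.9, 93.5]
force: [1.3, 1.9, 0.4]
opening: 0.0877
```

Emit:
{"fn": "jog_arm", "kwargs": {
  "motion": [
    {"offset":[250,-135,-85],"roll":0,"hand":87.6}
  ]
}}

```text
clock: 10.23
tool_pos: [0.3766, -0.0585, 0.4244]
orientation: [126.2, -13.5, 94.2]
force: [1.4, 0.9, 1.0]
opening: 0.0876
```

Emit:
{"fn": "jog_arm", "kwargs": {
  "motion": [
    {"offset":[250,-135,-80],"roll":0,"hand":87.6}
  ]
}}

```text
clock: 10.32
tool_pos: [0.3878, -0.0274, 0.4313]
orientation: [125.7, -14.6, 96.6]
force: [1.2, 0.4, 0.3]
opening: 0.0875
```

```bash
timeout 200 python3 replan.py 3 14
```

```text
now {'q': [46.2, -53.9, -58.0, 38.2, -40.7, 113.8], 'p': [0.387, -0.028, 0.433], 'rpy': [125.7, -14.6, 96.6], 'tilt': np.float64(55.6), 'taz': np.float64(16.9)}
0 25.4 {'q': [75.6, -55.8, -58.3, 48.9, -60.9, 90.7], 'p': [0.39, 0.045, 0.445], 'rpy': [128.2, -15.8, 98.5], 'tilt': np.float64(53.5), 'taz': np.float64(20.6)} [('B', 3, 4)]
1 18.2 {'q': [37.7, -56.0, -58.3, 8.0, -35.6, 143.6], 'p': [0.336, -0.019, 0.322], 'rpy': [130.5, -20.6, 105.1], 'tilt': np.float64(52.6), 'taz': np.float64(31.8)} [('B', 9, 4), ('T', 3, 7)]
2 12.2 {'q': [59.2, -39.8, -58.3, 32.1, -28.6, 106.7], 'p': [0.396, 0.165, 0.368], 'rpy': [135.9, -22.7, 107.6], 'tilt': np.float64(48.5), 'taz': np.float64(39.3)} [('B', 9, 4), ('T', 3, 7), ('T', 2, 7)]
('B', 9, 4) tool off [ -76. -236.  169.]
    {'q': [22.5, -40.5, -58.3, 4.9, -18.5, 154.6], 'p': [0.402, -0.052, 0.314], 'rpy': [127.8, -15.6, 98.7], 'tilt': np.float64(53.8), 'taz': np.float64(20.5)}
('T', 3, 7) tool off [ 233. -160. -100.]
    {'q': [37.7, -56.0, -58.3, 8.0, -35.6, 143.6], 'p': [0.336, -0.019, 0.322], 'rpy': [130.5, -20.6, 105.1], 'tilt': np.float64(52.6), 'taz': np.float64(31.8)}
('T', 2, 7) tool off [271. -27. 126.]
    {'q': [59.2, -39.8, -58.3, 32.1, -28.6, 106.7], 'p': [0.396, 0.165, 0.368], 'rpy': [135.9, -22.7, 107.6], 'tilt': np.float64(48.5), 'taz': np.float64(39.3)}
```

```bash
cat > plan.py <<'E'
from sim import *
W=.55
def go(q,p,roll=0,v=True):
    P,E=fk(q,K);off=E.T@(np.array(p)-P)*1e3;n=int(np.ceil(max(np.linalg.norm(off)/41.7,abs(np.degrees(roll))/7.16)))+1
    q=run(q,[(off,roll)]*n,W)
    if v:print('go',off.round(0),'roll',roll,'n',n,desc(q))
    return q,n
def push(q,d,n,v=True):
    for i in range(n):
        E=fk(q,K)[1];off=E.T@np.array(d)*300
        if v and i%4==0:print('push',off.round(0))
        q=run(q,[(off,0)],W)
    if v:print('  ->',desc(q))
    return q
E
cat > p2.py <<'E'
from plan import *
from h import ctrl
q0=np.array(ctrl.get_obs()['joint_pos']);tg=np.array([tool(52,b,1)[:,2] for b in range(30,52)])
for roll in(0,1.,-1.):
  q1,_=go(q0,(.5,.5,.45),roll)
  for az in(100,115,130):
    a=np.radians(az);c=np.array([np.cos(a),np.sin(a),0])
    q,_=go(q1,c*.98+[0,0,.42])
    for k in range(7):
        q=push(q,c,4,False);z=fk(q,K)[1][:,2];e=np.degrees(np.arccos(min(1,(tg@z).max())))
        print(az,4*k+4,e.round(1),end=' | ')
    print(desc(q))
E
timeout 150 python3 p2.py
```

```text
go [499.  10. 206.] roll 0 n 14 {'q': [66.7, -1.8, -40.6, 80.5, -39.7, 50.7], 'p': [0.5, 0.5, 0.45], 'rpy': [125.7, -14.6, 96.6], 'tilt': np.float64(55.6), 'taz': np.float64(16.9)}
go [ 514. -491. -400.] roll 0 n 21 {'q': [124.3, 57.2, 50.9, 53.2, -100.5, 57.0], 'p': [-0.17, 0.965, 0.42], 'rpy': [125.7, -14.6, 96.6], 'tilt': np.float64(55.6), 'taz': np.float64(16.9)}
100 4 24.0 | 100 8 19.1 | 100 12 16.0 | 100 16 15.8 | 100 20 18.7 | 100 24 23.3 | 100 28 28.3 | {'q': [103.8, 83.2, 67.2, 88.4, -35.8, 42.7], 'p': [-0.117, 1.393, 0.238], 'rpy': [107.6, -37.7, 145.8], 'tilt': np.float64(76.1), 'taz': np.float64(66.8)}
go [ 468. -628. -611.] roll 0 n 25 {'q': [137.9, 67.8, 71.7, 54.0, -115.5, 57.3], 'p': [-0.387, 0.862, 0.407], 'rpy': [125.5, -15.9, 98.5], 'tilt': np.float64(56.0), 'taz': np.float64(19.6)}
115 4 20.6 | 115 8 15.4 | 115 12 12.4 | 115 16 13.3 | 115 20 17.8 | 115 24 23.6 | 115 28 29.8 | {'q': [120.4, 83.0, 66.9, 82.8, -44.0, 39.8], 'p': [-0.439, 1.296, 0.222], 'rpy': [112.3, -41.7, 149.1], 'tilt': np.float64(73.5), 'taz': np.float64(74.4)}
go [ 360. -740. -815.] roll 0 n 29 
[... 2729 characters left out ...]
4(19.6)}
115 4 20.6 | 115 8 15.4 | 115 12 12.4 | 115 16 13.3 | 115 20 17.8 | 115 24 23.6 | 115 28 29.8 | {'q': [120.4, 83.0, 66.9, 82.8, -44.0, 97.1], 'p': [-0.439, 1.296, 0.222], 'rpy': [106.9, 12.8, 168.3], 'tilt': np.float64(73.5), 'taz': np.float64(74.4)}
go [ 817.  -97. -815.] roll 0 n 29 {'q': [151.3, 68.1, 71.7, 50.6, -124.0, 105.3], 'p': [-0.548, 0.706, 0.395], 'rpy': [130.1, 29.7, 134.6], 'tilt': np.float64(56.0), 'taz': np.float64(22.0)}
130 4 18.5 | 130 8 12.8 | 130 12 9.2 | 130 16 10.8 | 130 20 16.3 | 130 24 23.1 | 130 28 30.1 | {'q': [137.5, 82.3, 67.2, 75.2, -55.0, 94.3], 'p': [-0.712, 1.111, 0.209], 'rpy': [110.8, 8.1, 172.8], 'tilt': np.float64(69.4), 'taz': np.float64(79.8)}
```

```bash
ls -l --time-sync 2>/dev/null; stat -c '%y %n' pics/scene0.png; date; cat > p3.py <<'E'
from plan import *
from h import ctrl
import multiprocessing as mp
q0=np.array(ctrl.get_obs()['joint_pos'])
def f(a):
    az,r,z=a;c=np.array([np.cos(np.radians(az)),np.sin(np.radians(az)),0]);out=[]
    q1,n=go(q0,c*r+[0,0,z],0,False)
    for d in((-1,0),(-.7,-.7),(0,-1),(-.7,.7),(0,1),(.7,.7)):
        q=push(q1,c*d[0]+np.array([0,0,d[1]]),8,False);x=desc(q);out.append((d,float(x['tilt']),float(x['taz']),x['p']))
    x=desc(q1);return a,n,x['q'],float(x['tilt']),float(x['taz']),out
if __name__=='__main__':
    with mp.Pool(4) as P:
        for r in P.imap(f,[(az,r,z) for az in(-10,15,40) for r,z in((.5,.35),(.5,.6),(.75,.35),(.75,.65))]):
            print(*r[:5]);[print('    ',*o) for o in r[5] if o[1]<r[3]-4]
E
timeout 120 python3 p3.py
```

```text
2026-12-05 01:22:23.030941812 +0000 pics/scene0.png
Sat Dec  5 01:43:22 UTC 2026
(-10, 0.5, 0.35) 5 [16.3, -33.3, -46.1, -2.8, -23.1, 165.6] 54.1 17.7
     (-1, 0) 48.7 21.2 [0.289, -0.093, 0.363]
     (0, -1) 44.7 18.7 [0.45, -0.043, 0.159]
     (-0.7, 0.7) 49.6 22.0 [0.342, -0.066, 0.506]
(-10, 0.5, 0.6) 6 [8.0, -29.5, -17.6, -9.6, -47.3, 173.7] 55.3 16.6
     (-1, 0) 47.7 19.3 [0.318, -0.092, 0.55]
     (-0.7, 0.7) 51.2 19.4 [0.348, -0.079, 0.711]
(-10, 0.75, 0.35) 11 [8.8, -3.7, -29.1, -7.4, -10.2, 173.7] 54.5 10.4
     (-0.7, -0.7) 48.9 15.6 [0.457, -0.067, 0.196]
     (0, -1) 41.5 10.4 [0.7, -0.063, 0.133]
(-10, 0.75, 0.65) 12 [4.7, -5.3, 4.8, -8.6, -45.9, 173.7] 54.8 12.3
(15, 0.5, 0.35) 6 [34.6, -27.9, -58.3, 52.2, -15.0, 99.8] 51.3 19.4
     (-0.7, -0.7) 43.9 30.7 [0.341, -0.021, 0.249]
     (0, -1) 45.3 27.4 [0.531, 0.061, 0.191]
(15, 0.5, 0.6) 7 [55.4, -33.0, -37.0, 44.7, -46.9, 103.9] 55.6 16.9
     (-0.7, -0.7) 51.3 18.1 [0.39, 0.099, 0.44]
     (0, -1) 47.4 21.1 [0.513, 0.111, 0.352]
(15, 0.75, 0.35) 11 [20.8, -0.9, -40.9, 60.3, -0.1, 99.5] 49.9 20.7
     (-0.7, -0.7) 44.3 29.8 [0.509, 0.071, 0.207]
(15, 0.75, 0.65) 13 [36.0, -5.2, -9.0, 27.7, -35.3, 127.9] 55.6 16.9
(40, 0.5, 0.35) 10 [81.2, -20.3, -58.3, 68.5, -50.7, 51.2] 52.2 15.4
     (-0.7, -0.7) 43.9 10.1 [0.239, 0.256, 0.329]
     (0, -1) 42.1 5.0 [0.418, 0.429, 0.18]
(40, 0.5, 0.6) 11 [92.1, -28.7, -40.4, 57.1, -71.2, 70.8] 55.4 17.0
     (0, -1) 47.5 12.5 [0.396, 0.335, 0.346]
(40, 0.75, 0.35) 15 [53.1, 4.3, -42.6, 95.5, -29.7, 41.7] 53.0 15.0
     (-0.7, -0.7) 44.5 4.8 [0.4, 0.417, 0.222]
     (0, -1) 42.7 1.6 [0.542, 0.533, 0.122]
(40, 0.75, 0.65) 16 [67.1, -1.2, -13.4, 55.2, -50.5, 85.6] 55.6 16.9
```

```bash
cat > b1.py <<'E'
import beam
from beam import *
beam.ZMIN=.2
s=.7071
beam.dirs+= [np.array([-s,0,-s]),np.array([0,s,-s]),np.array([-.5,.5,-s]),np.array([-.5,-.5,-s])]
beam.prims[:]=[('T',i,5) for i in range(9)]+[('B',i,4) for i in (2,3,4,5,9,10,11,12,13)]+[('R',1,8),('R',-1,8)]
tg=np.array([tool(52,b,1)[:,2] for b in range(19,25)])
def okk(q):
    p,_=fk(q,K);return p[2]>.21 and np.hypot(*p[:2])>.4 and p[2]<.8 and p[0]<.72 and p[1]>-.15 and (p[2]>.3 or p[1]<.02 or p[0]<.3)
beam.ok=okk
def cost(q):
    z=fk(q,K)[1][:,2];return np.degrees(np.arccos(min(1,(tg@z).max())))+max(0,abs(q[5])-150)*.1
E
timeout 330 python3 replan.py 7 24
```

```text
now {'q': [46.2, -53.9, -58.0, 38.2, -40.7, 113.8], 'p': [0.387, -0.028, 0.433], 'rpy': [125.7, -14.6, 96.6], 'tilt': np.float64(55.6), 'taz': np.float64(16.9)}
0 31.8 {'q': [39.6, -39.5, -58.3, 30.9, -25.0, 119.4], 'p': [0.432, 0.041, 0.375], 'rpy': [131.5, -16.5, 99.1], 'tilt': np.float64(50.6), 'taz': np.float64(23.2)} [('B', 11, 4)]
1 25.0 {'q': [45.3, -38.7, -58.3, 20.6, -27.5, 124.6], 'p': [0.406, 0.071, 0.319], 'rpy': [138.2, -19.2, 101.9], 'tilt': np.float64(45.2), 'taz': np.float64(32.1)} [('B', 11, 4), ('B', 12, 4)]
2 22.1 {'q': [69.9, -33.4, -58.3, 41.3, -36.7, 87.5], 'p': [0.388, 0.22, 0.349], 'rpy': [141.8, -18.7, 101.5], 'tilt': np.float64(41.9), 'taz': np.float64(33.7)} [('B', 11, 4), ('B', 11, 4), ('B', 3, 4)]
3 15.6 {'q': [76.6, -33.5, -58.3, 32.9, -40.3, 89.0], 'p': [0.352, 0.228, 0.304], 'rpy': [149.0, -18.7, 101.6], 'tilt': np.float64(35.7), 'taz': np.float64(39.6)} [('B', 11, 4), ('B', 12, 4), ('B', 2, 4), ('B', 10, 4)]
4 12.9 {'q': [95.6, -16.4, -58.3, 42.1, -40.6, 58.7], 'p': [0.266, 0.378, 0.245], 'rpy': [153.3, -14.3, 98.7], 'tilt': np.float64(30.0), 'taz': n
[... 1091 characters left out ...]
3, 0.228, 0.341], 'rpy': [140.6, -19.6, 102.2], 'tilt': np.float64(43.2), 'taz': np.float64(34.4)}
('B', 10, 4) tool off [ -29. -297.   35.]
    {'q': [76.6, -33.5, -58.3, 32.9, -40.3, 89.0], 'p': [0.352, 0.228, 0.304], 'rpy': [149.0, -18.7, 101.6], 'tilt': np.float64(35.7), 'taz': np.float64(39.6)}
('B', 3, 4) tool off [ 237. -183.  -16.]
    {'q': [107.5, -30.3, -57.9, 40.0, -55.0, 57.4], 'p': [0.25, 0.335, 0.312], 'rpy': [150.0, -18.3, 101.4], 'tilt': np.float64(34.7), 'taz': np.float64(39.9)}
('B', 9, 4) tool off [ -94. -142.  247.]
    {'q': [92.7, -15.8, -58.3, 37.8, -37.1, 65.0], 'p': [0.27, 0.368, 0.225], 'rpy': [156.6, -14.1, 99.2], 'tilt': np.float64(27.1), 'taz': np.float64(38.5)}
```

Emit:
{"fn": "jog_arm", "kwargs": {
  "motion": [
    {"offset":[150,-196,171],"roll":0,"hand":87.6}
  ]
}}

```text
clock: 10.4
tool_pos: [0.4013, -0.0104, 0.4204]
orientation: [126.6, -15.1, 97.5]
force: [0.1, 0.7, 0.7]
opening: 0.0875
```

Emit:
{"fn": "jog_arm", "kwargs": {
  "motion": [
    {"offset":[150,-196,171],"roll":0,"hand":87.6}
  ]
}}

```text
clock: 10.48
tool_pos: [0.4129, 0.0038, 0.4045]
orientation: [128.3, -15.4, 97.8]
force: [-0.3, 0.2, 0.0]
opening: 0.0877
```

Emit:
{"fn": "jog_arm", "kwargs": {
  "motion": [
    {"offset":[150,-200,165],"roll":0,"hand":87.6}
  ]
}}

```text
clock: 10.57
tool_pos: [0.422, 0.0187, 0.3912]
orientation: [129.9, -15.8, 98.2]
force: [-0.1, -0.6, -0.9]
opening: 0.0877
```

Emit:
{"fn": "jog_arm", "kwargs": {
  "motion": [
    {"offset":[150,-205,160],"roll":0,"hand":87.6}
  ]
}}

```text
clock: 10.65
tool_pos: [0.4288, 0.0348, 0.3792]
orientation: [131.4, -16.2, 98.7]
force: [0.1, 0.3, 1.2]
opening: 0.0875
```

Emit:
{"fn": "jog_arm", "kwargs": {
  "motion": [
    {"offset":[104,-271,74],"roll":0,"hand":87.6}
  ]
}}

```text
clock: 10.73
tool_pos: [0.4229, 0.0422, 0.3674]
orientation: [133.1, -16.6, 99.2]
force: [-0.2, -0.4, -0.4]
opening: 0.0877
```

Emit:
{"fn": "jog_arm", "kwargs": {
  "motion": [
    {"offset":[104,-271,74],"roll":0,"hand":87.6}
  ]
}}

```text
clock: 10.82
tool_pos: [0.4148, 0.0478, 0.3561]
orientation: [134.7, -17.2, 99.8]
force: [-0.2, 0.2, 0.4]
opening: 0.088
```

Emit:
{"fn": "jog_arm", "kwargs": {
  "motion": [
    {"offset":[104,-271,70],"roll":0,"hand":87.6}
  ]
}}

```text
clock: 10.9
tool_pos: [0.4068, 0.0539, 0.3456]
orientation: [136.1, -17.8, 100.4]
force: [0.5, 0.5, -0.3]
opening: 0.0875
```

Emit:
{"fn": "jog_arm", "kwargs": {
  "motion": [
    {"offset":[104,-271,65],"roll":0,"hand":87.6}
  ]
}}

```text
clock: 10.98
tool_pos: [0.3982, 0.0595, 0.3354]
orientation: [137.6, -18.5, 101.1]
force: [0.2, -0.9, -0.2]
opening: 0.0876
```

```bash
timeout 200 python3 replan.py 4 16
```

```text
now {'q': [47.7, -42.3, -58.0, 23.6, -32.4, 120.9], 'p': [0.398, 0.059, 0.336], 'rpy': [137.6, -18.4, 101.1], 'tilt': np.float64(45.5), 'taz': np.float64(30.2)}
0 23.1 {'q': [63.2, -30.9, -58.3, 44.2, -31.0, 88.9], 'p': [0.412, 0.219, 0.356], 'rpy': [139.7, -18.7, 101.3], 'tilt': np.float64(43.8), 'taz': np.float64(32.0)} [('B', 2, 4)]
1 15.8 {'q': [88.1, -37.8, -58.3, 36.6, -52.1, 78.4], 'p': [0.334, 0.224, 0.324], 'rpy': [147.8, -17.1, 100.1], 'tilt': np.float64(36.1), 'taz': np.float64(35.1)} [('B', 2, 4), ('B', 10, 4)]
2 11.7 {'q': [99.2, -24.9, -58.3, 37.1, -48.8, 62.8], 'p': [0.27, 0.326, 0.27], 'rpy': [153.2, -14.6, 98.7], 'tilt': np.float64(30.3), 'taz': np.float64(35.2)} [('B', 2, 4), ('B', 10, 4), ('B', 12, 4)]
3 12.3 {'q': [93.3, -5.2, -46.8, 42.5, -39.4, 60.4], 'p': [0.27, 0.493, 0.27], 'rpy': [153.2, -14.6, 98.7], 'tilt': np.float64(30.3), 'taz': np.float64(35.2)} [('B', 2, 4), ('B', 10, 4), ('B', 12, 4), ('B', 2, 4)]
('B', 2, 4) tool off [279. -20. 108.]
    {'q': [63.2, -30.9, -58.3, 44.2, -31.0, 88.9], 'p': [0.412, 0.219, 0.356], 'rpy': [139.7, -18.7, 101.3], 'tilt': np.float64(43.8), 'taz': np.float64(32.0)}
('B', 10, 4) tool off [ -29. -297.   29.]
    {'q': [88.1, -37.8, -58.3, 36.6, -52.1, 78.4], 'p': [0.334, 0.224, 0.324], 'rpy': [147.8, -17.1, 100.1], 'tilt': np.float64(36.1), 'taz': np.float64(35.1)}
('B', 12, 4) tool off [ 104. -238.  150.]
    {'q': [99.2, -24.9, -58.3, 37.1, -48.8, 62.8], 'p': [0.27, 0.326, 0.27], 'rpy': [153.2, -14.6, 98.7], 'tilt': np.float64(30.3), 'taz': np.float64(35.2)}
```

Emit:
{"fn": "jog_arm", "kwargs": {
  "motion": [
    {"offset":[155,-11,60],"roll":0,"hand":87.6},
    {"offset":[155,-11,60],"roll":0,"hand":87.6},
    {"offset":[155,-11,60],"roll":0,"hand":87.6},
    {"offset":[155,-11,60],"roll":0,"hand":87.6}
  ]
}}

```text
clock: 11.32
tool_pos: [0.4122, 0.2104, 0.3637]
orientation: [139.0, -18.5, 101.0]
force: [2.1, -0.8, -0.3]
opening: 0.0878
```

Emit:
{"fn": "jog_arm", "kwargs": {
  "motion": [
    {"offset":[-29,-297,29],"roll":0,"hand":87.6}
  ]
}}

```text
clock: 11.4
tool_pos: [0.3946, 0.2125, 0.3558]
orientation: [141.0, -18.1, 100.8]
force: [-1.5, -0.7, -0.3]
opening: 0.0874
```

Emit:
{"fn": "jog_arm", "kwargs": {
  "motion": [
    {"offset":[-29,-297,35],"roll":0,"hand":87.6}
  ]
}}

```text
clock: 11.48
tool_pos: [0.3746, 0.2084, 0.3469]
orientation: [143.1, -17.7, 100.3]
force: [-1.1, 0.1, -0.9]
opening: 0.0881
```

Emit:
{"fn": "jog_arm", "kwargs": {
  "motion": [
    {"offset":[-29,-297,40],"roll":0,"hand":87.6}
  ]
}}

```text
clock: 11.57
tool_pos: [0.3547, 0.2085, 0.3411]
orientation: [144.9, -17.5, 100.0]
force: [-1.0, 0.7, 0.3]
opening: 0.0876
```

Emit:
{"fn": "jog_arm", "kwargs": {
  "motion": [
    {"offset":[-29,-297,50],"roll":0,"hand":87.6}
  ]
}}

```text
clock: 11.65
tool_pos: [0.336, 0.2103, 0.3361]
orientation: [146.5, -17.2, 99.6]
force: [-0.6, 1.2, 0.7]
opening: 0.0877
```

```bash
timeout 200 python3 replan.py 4 20; date
```

```text
now {'q': [90.6, -40.6, -58.0, 37.4, -56.4, 77.1], 'p': [0.336, 0.21, 0.337], 'rpy': [146.5, -17.2, 99.7], 'tilt': np.float64(37.2), 'taz': np.float64(33.8)}
0 11.9 {'q': [102.6, -28.2, -58.3, 37.2, -53.9, 60.9], 'p': [0.27, 0.31, 0.285], 'rpy': [151.8, -14.8, 98.1], 'tilt': np.float64(31.5), 'taz': np.float64(33.6)} [('B', 12, 4)]
1 12.5 {'q': [94.6, -7.5, -47.5, 43.1, -42.1, 59.1], 'p': [0.27, 0.477, 0.285], 'rpy': [151.8, -14.8, 98.1], 'tilt': np.float64(31.5), 'taz': np.float64(33.6)} [('B', 12, 4), ('B', 2, 4)]
2 12.7 {'q': [96.6, -26.1, -58.3, 37.4, -48.8, 65.4], 'p': [0.286, 0.312, 0.277], 'rpy': [152.3, -14.6, 98.5], 'tilt': np.float64(31.0), 'taz': np.float64(34.2)} [('T', 0, 5), ('B', 4, 4), ('B', 12, 4)]
3 11.1 {'q': [91.0, -16.6, -58.3, 35.5, -40.0, 67.3], 'p': [0.287, 0.336, 0.22], 'rpy': [156.9, -11.7, 96.6], 'tilt': np.float64(25.8), 'taz': np.float64(32.1)} [('B', 12, 4), ('T', 8, 5), ('B', 9, 4), ('B', 9, 4)]
('B', 12, 4) tool off [ 102. -242.  144.]
    {'q': [102.6, -28.2, -58.3, 37.2, -53.9, 60.9], 'p': [0.27, 0.31, 0.285], 'rpy': [151.8, -14.8, 98.1], 'tilt': np.float64(31.5), 'taz': np.float64(33.6)}
('T', 8, 5) tool off [  76.  137. -256.]
    {'q': [106.8, -30.1, -31.6, 30.6, -80.1, 74.5], 'p': [0.27, 0.31, 0.494], 'rpy': [151.8, -14.8, 98.1], 'tilt': np.float64(31.5), 'taz': np.float64(33.6)}
('B', 9, 4) tool off [ -76. -137.  256.]
    {'q': [104.3, -29.7, -53.0, 34.6, -60.3, 64.3], 'p': [0.27, 0.31, 0.327], 'rpy': [151.8, -14.8, 98.1], 'tilt': np.float64(31.5), 'taz': np.float64(33.6)}
('B', 9, 4) tool off [ -76. -137.  256.]
    {'q': [91.0, -16.6, -58.3, 35.5, -40.0, 67.3], 'p': [0.287, 0.336, 0.22], 'rpy': [156.9, -11.7, 96.6], 'tilt': np.float64(25.8), 'taz': np.float64(32.1)}
Sat Dec  5 01:47:39 UTC 2026
```

Emit:
{"fn": "jog_arm", "kwargs": {
  "motion": [
    {"offset":[102,-242,144],"roll":0,"hand":87.6}
  ]
}}

```text
clock: 11.73
tool_pos: [0.3213, 0.2337, 0.3281]
orientation: [147.9, -17.2, 99.5]
force: [0.4, 0.9, -0.1]
opening: 0.0875
```

Emit:
{"fn": "jog_arm", "kwargs": {
  "motion": [
    {"offset":[102,-242,144],"roll":0,"hand":87.6}
  ]
}}

```text
clock: 11.82
tool_pos: [0.3046, 0.2608, 0.3172]
orientation: [149.2, -16.6, 99.2]
force: [0.5, 0.7, 0.8]
opening: 0.0877
```

Emit:
{"fn": "jog_arm", "kwargs": {
  "motion": [
    {"offset":[102,-242,148],"roll":0,"hand":87.6}
  ]
}}

```text
clock: 11.9
tool_pos: [0.2867, 0.2863, 0.3048]
orientation: [150.5, -15.9, 98.8]
force: [1.4, 1.3, 1.4]
opening: 0.0876
```

Emit:
{"fn": "jog_arm", "kwargs": {
  "motion": [
    {"offset":[102,-242,150],"roll":0,"hand":87.6}
  ]
}}

```text
clock: 11.98
tool_pos: [0.2673, 0.3117, 0.2911]
orientation: [151.5, -15.2, 98.4]
force: [0.6, 1.3, 0.2]
opening: 0.0877
```

Emit:
{"fn": "jog_arm", "kwargs": {
  "motion": [
    {"offset":[102,-242,152],"roll":0,"hand":87.6}
  ]
}}

```text
clock: 12.07
tool_pos: [0.2467, 0.337, 0.2757]
orientation: [152.4, -14.6, 98.1]
force: [0.6, 1.0, 0.1]
opening: 0.0875
```

Emit:
{"fn": "jog_arm", "kwargs": {
  "motion": [
    {"offset":[-76,-137,256],"roll":0,"hand":87.6}
  ]
}}

```text
clock: 12.15
tool_pos: [0.2471, 0.3501, 0.2575]
orientation: [153.7, -13.6, 98.0]
force: [-0.6, 0.1, 0.7]
opening: 0.0873
```

Emit:
{"fn": "jog_arm", "kwargs": {
  "motion": [
    {"offset":[-76,-137,256],"roll":0,"hand":87.6}
  ]
}}

```text
clock: 12.23
tool_pos: [0.2519, 0.3575, 0.2366]
orientation: [155.2, -12.4, 97.3]
force: [-1.0, 0.2, 0.8]
opening: 0.0876
```

Emit:
{"fn": "jog_arm", "kwargs": {
  "motion": [
    {"offset":[-70,-130,260],"roll":0,"hand":87.6}
  ]
}}

```text
clock: 12.32
tool_pos: [0.2562, 0.3663, 0.2153]
orientation: [156.5, -11.3, 96.6]
force: [0.4, 0.1, 0.7]
opening: 0.0879
```

Emit:
{"fn": "jog_arm", "kwargs": {
  "motion": [
    {"offset":[-70,-125,262],"roll":0,"hand":87.6}
  ]
}}

```text
clock: 12.4
tool_pos: [0.2599, 0.3753, 0.1932]
orientation: [157.8, -10.2, 96.1]
force: [-0.4, 0.5, 0.1]
opening: 0.0873
```

```bash
cat > p4.py <<'E'
from plan import *
from h import ctrl
q0=np.array(ctrl.get_obs()['joint_pos']);print(desc(q0))
tg=np.array([tool(52,b,1)[:,2] for b in range(18,26)])
for nd in(0,3,6):
  qd=push(q0,(-.3,0,-.9),nd,False);print('down',nd,desc(qd))
  for az in(95,110,125):
    a=np.radians(az);c=np.array([np.cos(a),np.sin(a),0])
    q,n=go(qd,c*.93+[0,0,.35],0,False);print(az,n,end=' ')
    for k in range(5):
        q=push(q,c,2,False);z=fk(q,K)[1][:,2];e=np.degrees(np.arccos(min(1,(tg@z).max())))
        x=desc(q);print(2*k+2,e.round(1),x['tilt'],x['taz'],end=' | ')
    print(x['q'])
E
timeout 100 python3 p4.py
```

```text
{'q': [94.6, -10.6, -57.9, 37.3, -37.9, 60.5], 'p': [0.26, 0.375, 0.194], 'rpy': [157.8, -10.2, 96.1], 'tilt': np.float64(24.3), 'taz': np.float64(29.7)}
down 0 {'q': [94.6, -10.6, -57.9, 37.3, -37.9, 60.5], 'p': [0.26, 0.375, 0.194], 'rpy': [157.8, -10.2, 96.1], 'tilt': np.float64(24.3), 'taz': np.float64(29.7)}
95 17 2 9.0 24.4 29.7 | 4 7.9 25.3 33.2 | 6 5.9 27.5 39.8 | 8 5.8 29.9 45.5 | 10 7.7 32.6 50.5 | [111.3, 65.5, 71.7, 28.5, -80.2, 74.3]
110 20 2 8.7 24.5 30.7 | 4 6.1 25.7 37.9 | 6 3.8 27.3 45.1 | 8 4.3 29.3 51.6 | 10 7.1 31.6 57.4 | [126.7, 66.1, 71.7, 29.5, -84.1, 60.5]
125 23 2 6.3 24.6 36.7 | 4 3.1 25.5 44.9 | 6 1.7 26.7 52.7 | 8 4.9 28.4 59.8 | 10 8.5 30.4 66.3 | [141.5, 67.0, 71.7, 29.3, -86.7, 46.8]
down 3 {'q': [95.3, 0.1, -58.3, 38.0, -30.7, 55.5], 'p': [0.229, 0.407, 0.121], 'rpy': [161.7, -6.7, 94.8], 'tilt': np.float64(19.4), 'taz': np.float64(24.1)}
95 17 2 8.9 19.6 24.7 | 4 7.0 21.1 32.4 | 6 4.7 23.3 40.0 | 8 2.5 25.8 46.5 | 10 3.6 28.6 52.0 | [110.7, 64.7, 71.7, 24.4, -82.0, 75.0]
110 20 2 7.7 19.9 28.7 | 4 4.9 21.1 38.2 | 6 2.0 22.8 46.8 | 8 0.9 25.0 54.2 | 10 4.5 27.4 60.5 | [125.8, 65.3, 71.7, 24.9, -84.7, 60.9]
125 22 2 5.9 19.6 34.3 | 4 2.6 20.4 44.4 | 6 0.8 21.6 53.9 | 8 4.1 23.4 62.3 | 10 7.6 25.6 69.7 | [140.6, 65.6, 71.7, 24.2, -87.4, 46.9]
down 6 {'q': [95.7, 12.1, -58.3, 42.5, -22.9, 47.7], 'p': [0.195, 0.44, 0.04], 'rpy': [164.8, -2.9, 93.6], 'tilt': np.float64(15.4), 'taz': np.float64(14.2)}
95 17 2 9.7 16.0 19.2 | 4 6.6 17.5 30.3 | 6 4.2 19.6 39.5 | 8 1.9 22.2 47.0 | 10 0.5 25.0 53.1 | [110.1, 64.2, 71.7, 20.9, -83.7, 75.5]
110 19 2 7.9 15.9 25.6 | 4 4.4 17.0 37.5 | 6 1.3 18.7 47.9 | 8 1.6 21.0 56.5 | 10 4.6 23.6 63.6 | [125.0, 64.7, 71.7, 20.7, -85.5, 61.1]
125 22 2 6.9 15.1 29.8 | 4 3.5 15.6 43.0 | 6 1.4 16.9 55.1 | 8 4.3 18.8 65.4 | 10 7.7 21.2 73.8 | [139.9, 64.5, 71.7, 19.3, -88.3, 46.8]
```

Emit:
{"fn": "jog_arm", "kwargs": {
  "motion": [
    {"offset":[-54,-112,273],"roll":0,"hand":87.6}
  ]
}}

```text
clock: 12.48
tool_pos: [0.2645, 0.386, 0.1696]
orientation: [159.1, -9.2, 95.6]
force: [0.5, -0.4, 0.3]
opening: 0.0878
```

Emit:
{"fn": "jog_arm", "kwargs": {
  "motion": [
    {"offset":[-54,-112,273],"roll":0,"hand":87.6}
  ]
}}

```text
clock: 12.57
tool_pos: [0.2682, 0.3964, 0.1448]
orientation: [160.4, -8.2, 95.2]
force: [-0.4, 1.1, 1.1]
opening: 0.0876
```

```bash
cat > p5.py <<'E'
from plan import *
from h import ctrl
q0=np.array(ctrl.get_obs()['joint_pos']);print(desc(q0))
for az in(105,):
    a=np.radians(az);c=np.array([np.cos(a),np.sin(a),0])
    q,n=go(q0,c*.98+[0,0,.34])
    for k in range(5):q=push(q,c,2)
E
timeout 100 python3 p5.py
```

```text
{'q': [89.7, -2.5, -57.9, 39.3, -30.5, 60.6], 'p': [0.268, 0.396, 0.145], 'rpy': [160.4, -8.2, 95.3], 'tilt': np.float64(21.2), 'taz': np.float64(27.0)}
go [ 617. -405. -260.] roll 0 n 20 {'q': [123.4, 56.1, 65.8, 21.5, -101.4, 64.4], 'p': [-0.254, 0.947, 0.34], 'rpy': [160.4, -8.2, 95.3], 'tilt': np.float64(21.2), 'taz': np.float64(27.0)}
push [293. -62.  23.]
  -> {'q': [122.8, 60.5, 71.7, 22.8, -99.5, 65.8], 'p': [-0.259, 0.987, 0.319], 'rpy': [160.4, -11.2, 96.4], 'tilt': np.float64(22.5), 'taz': np.float64(35.1)}
push [291. -62.  39.]
  -> {'q': [122.2, 62.2, 71.7, 23.9, -94.3, 65.8], 'p': [-0.262, 1.023, 0.298], 'rpy': [160.4, -14.6, 97.6], 'tilt': np.float64(24.2), 'taz': np.float64(43.0)}
push [288. -62.  58.]
  -> {'q': [121.6, 63.9, 71.7, 25.0, -89.0, 65.6], 'p': [-0.266, 1.058, 0.278], 'rpy': [160.4, -18.1, 98.9], 'tilt': np.float64(26.4), 'taz': np.float64(50.0)}
push [284. -61.  77.]
  -> {'q': [121.1, 65.7, 71.7, 26.2, -83.7, 65.3], 'p': [-0.27, 1.093, 0.259], 'rpy': [160.3, -21.6, 100.2], 'tilt': np.float64(28.9), 'taz': np.float64(56.0)}
push [278. -61.  95.]
  -> {'q': [120.5, 67.4, 71.7, 27.5, -78.3, 64.8], 'p': [-0.274, 1.126, 0.241], 'rpy': [160.1, -25.2, 101.6], 'tilt': np.float64(31.7), 'taz': np.float64(61.2)}
```

```bash
cat > p5.py <<'E'
from plan import *
from h import ctrl
q0=np.array(ctrl.get_obs()['joint_pos'])
a=np.radians(121);c=np.array([np.cos(a),np.sin(a),0])
q,n=go(q0,c*.96+[0,0,.34])
for k in range(3):q=push(q,c,2)
x0=fk(q,K)[1][:,0];
q,n=go(q,(.3,.62,.40),1.9);q,n=go(q,(.62,0.1,.42),1.99);q,n=go(q,(.57,-.27,.27),0)
E=fk(q,K)[1];print('x az',np.degrees(np.arctan2(E[1,0],E[0,0])))
E
timeout 100 python3 p5.py
```

```text
go [ 517. -637. -358.] roll 0 n 23 {'q': [139.5, 59.0, 71.7, 21.0, -109.5, 50.4], 'p': [-0.49, 0.818, 0.337], 'rpy': [160.5, -8.6, 95.4], 'tilt': np.float64(21.2), 'taz': np.float64(28.2)}
push [ 268. -136.   -5.]
  -> {'q': [138.9, 60.6, 71.7, 22.1, -104.5, 50.6], 'p': [-0.503, 0.851, 0.314], 'rpy': [161.4, -11.7, 96.5], 'tilt': np.float64(21.8), 'taz': np.float64(37.6)}
push [ 267. -136.   13.]
  -> {'q': [138.4, 62.2, 71.7, 23.3, -99.4, 50.7], 'p': [-0.516, 0.884, 0.293], 'rpy': [162.4, -14.9, 97.6], 'tilt': np.float64(22.9), 'taz': np.float64(46.6)}
push [ 266. -135.   31.]
  -> {'q': [137.9, 63.8, 71.7, 24.4, -94.3, 50.7], 'p': [-0.528, 0.917, 0.272], 'rpy': [163.3, -18.2, 98.6], 'tilt': np.float64(24.5), 'taz': np.float64(54.9)}
go [-357.  814.  -19.] roll 1.9 n 23 {'q': [86.8, 4.3, -10.1, 15.5, -55.5, -16.3], 'p': [0.3, 0.62, 0.4], 'rpy': [-157.1, -9.0, -14.7], 'tilt': np.float64(24.5), 'taz': np.float64(54.9)}
go [ 439.  408. -118.] roll 1.99 n 17 {'q': [17.7, 3.4, 4.0, -15.3, -71.3, -52.2], 'p': [0.62, 0.1, 0.42], 'rpy': [179.2, 24.5, -127.1], 'tilt': np.float64(24.5), 'taz': np.float64(54.9)}
go [ 358. -183.   -1.] roll 0 n 11 {'q': [-23.0, 15.6, 3.7, -24.9, -74.2, -7.9], 'p': [0.57, -0.27, 0.27], 'rpy': [179.2, 24.5, -127.1], 'tilt': np.float64(24.5), 'taz': np.float64(54.9)}
x az -127.10416765913692
```

Emit:
{"fn": "jog_arm", "kwargs": {
  "motion": [
    {"offset":[517,-637,-358],"roll":0,"hand":87.6},
    {"offset":[517,-637,-358],"roll":0,"hand":87.6},
    {"offset":[517,-637,-358],"roll":0,"hand":87.6},
    {"offset":[517,-637,-358],"roll":0,"hand":87.6},
    {"offset":[517,-637,-358],"roll":0,"hand":87.6},
    {"offset":[517,-637,-358],"roll":0,"hand":87.6},
    {"offset":[517,-637,-358],"roll":0,"hand":87.6},
    {"offset":[517,-637,-358],"roll":0,"hand":87.6},
    {"offset":[517,-637,-358],"roll":0,"hand":87.6},
    {"offset":[517,-637,-358],"roll":0,"hand":87.6},
    {"offset":[517,-637,-358],"roll":0,"hand":87.6},
    {"offset":[517,-637,-358],"roll":0,"hand":87.6},
    {"offset":[517,-637,-358],"roll":0,"hand":87.6},
    {"offset":[517,-637,-358],"roll":0,"hand":87.6},
    {"offset":[517,-637,-358],"roll":0,"hand":87.6},
    {"offset":[517,-637,-358],"roll":0,"hand":87.6},
    {"offset":[517,-637,-358],"roll":0,"hand":87.6},
    {"offset":[517,-637,-358],"roll":0,"hand":87.6},
    {"offset":[517,-637,-358],"roll":0,"hand":87.6},
    {"offset":[517,-637,-358],"roll":0,"hand":87.6}
  ]
}}

```text
clock: 14.23
tool_pos: [-0.4395, 0.7904, 0.3251]
orientation: [160.8, -8.0, 95.2]
force: [-1.9, 2.1, 1.9]
opening: 0.0874
```

Emit:
{"fn": "jog_arm", "kwargs": {
  "motion": [
    {"offset":[268,-136,-5],"roll":0,"hand":87.6},
    {"offset":[268,-136,-5],"roll":0,"hand":87.6}
  ]
}}

```text
clock: 14.4
tool_pos: [-0.4664, 0.8337, 0.3244]
orientation: [160.8, -8.4, 95.4]
force: [-2.1, 3.2, 1.3]
opening: 0.0874
```

Emit:
{"fn": "jog_arm", "kwargs": {
  "motion": [
    {"offset":[268,-136,0],"roll":0,"hand":87.6}
  ]
}}

```text
clock: 14.48
tool_pos: [-0.4719, 0.852, 0.3122]
orientation: [160.6, -9.1, 95.7]
force: [16.8, -22.0, 43.6]
opening: 0.0877
```

Emit:
{"fn": "jog_arm", "kwargs": {
  "motion": [
    {"offset":[268,-136,10],"roll":0,"hand":87.6}
  ]
}}

```text
clock: 14.57
tool_pos: [-0.4771, 0.8671, 0.285]
orientation: [160.5, -9.5, 96.3]
force: [-2.1, 1.4, -5.4]
opening: 0.0875
```

Emit:
{"fn": "jog_arm", "kwargs": {
  "motion": [
    {"offset":[268,-136,15],"roll":0,"hand":87.6}
  ]
}}

```text
clock: 14.65
tool_pos: [-0.4847, 0.8842, 0.279]
orientation: [161.4, -11.6, 96.7]
force: [0.5, 0.5, -0.4]
opening: 0.0878
```

```bash
python3 st.py; date
```

```text
j [ 136.8   62.5   71.6   22.  -101.8   52. ] p [-0.4847  0.8842  0.279 ] t 14.65 az 118.7 r 1.008
[[-0.114  0.949  0.294]
 [ 0.973  0.047  0.227]
 [ 0.201  0.312 -0.928]]
tilt 21.8 toward 37.6 xaz 96.7 F [ 0.5  0.5 -0.4] op 0.08777333415118936
Sat Dec  5 01:49:34 UTC 2026
```

Emit:
{"fn": "jog_arm", "kwargs": {
  "motion": [
    {"offset":[268,-136,15],"roll":0,"hand":87.6}
  ]
}}

```text
clock: 14.73
tool_pos: [-0.4905, 0.8993, 0.273]
orientation: [162.0, -13.4, 97.1]
force: [1.0, 0.2, 0.4]
opening: 0.0873
```

Emit:
{"fn": "jog_arm", "kwargs": {
  "motion": [
    {"offset":[268,-136,15],"roll":0,"hand":87.6}
  ]
}}

```text
clock: 14.82
tool_pos: [-0.4966, 0.9133, 0.2645]
orientation: [162.4, -14.9, 97.6]
force: [0.4, 0.0, 0.3]
opening: 0.0878
```

Emit:
{"fn": "jog_arm", "kwargs": {
  "motion": [
    {"offset":[268,-136,20],"roll":0,"hand":87.6}
  ]
}}

```text
clock: 14.9
tool_pos: [-0.5028, 0.9271, 0.256]
orientation: [162.9, -16.4, 98.1]
force: [-0.1, 0.0, -0.2]
opening: 0.0877
```

```bash
cat > p6.py <<'E'
from plan import *
from h import ctrl
q=np.array(ctrl.get_obs()['joint_pos']);print(desc(q))
q=push(q,(-.5,.87,0),1,False);print(desc(q))
E
python3 p6.py; python3 st.py "(.3,.62,.4)"
```

```text
{'q': [136.3, 64.5, 71.7, 23.6, -94.9, 51.9], 'p': [-0.503, 0.927, 0.256], 'rpy': [162.8, -16.4, 98.1], 'tilt': np.float64(23.6), 'taz': np.float64(50.6)}
{'q': [136.0, 65.3, 71.7, 24.2, -92.3, 51.8], 'p': [-0.509, 0.943, 0.247], 'rpy': [163.3, -18.1, 98.6], 'tilt': np.float64(24.4), 'taz': np.float64(54.6)}
j [136.3  64.5  71.7  23.6 -94.9  51.9] p [-0.5028  0.9271  0.256 ] t 14.9 az 118.5 r 1.055
[[-0.135  0.958  0.254]
 [ 0.95   0.052  0.309]
 [ 0.283  0.283 -0.917]]
tilt 23.6 toward 50.6 xaz 98.1 F [-0.1  0.  -0.2] op 0.08767532544364424
to [0.3  0.62 0.4 ] off mm [-359.3  793.7  -23. ]
```

Emit:
{"fn": "jog_arm", "kwargs": {
  "motion": [
    {"offset":[-360,794,-23],"roll":1.9,"hand":87.6},
    {"offset":[-360,794,-23],"roll":1.9,"hand":87.6},
    {"offset":[-360,794,-23],"roll":1.9,"hand":87.6},
    {"offset":[-360,794,-23],"roll":1.9,"hand":87.6},
    {"offset":[-360,794,-23],"roll":1.9,"hand":87.6},
    {"offset":[-360,794,-23],"roll":1.9,"hand":87.6},
    {"offset":[-360,794,-23],"roll":1.9,"hand":87.6},
    {"offset":[-360,794,-23],"roll":1.9,"hand":87.6},
    {"offset":[-360,794,-23],"roll":1.9,"hand":87.6},
    {"offset":[-360,794,-23],"roll":1.9,"hand":87.6},
    {"offset":[-360,794,-23],"roll":1.9,"hand":87.6},
    {"offset":[-360,794,-23],"roll":1.9,"hand":87.6},
    {"offset":[-360,794,-23],"roll":1.9,"hand":87.6},
    {"offset":[-360,794,-23],"roll":1.9,"hand":87.6},
    {"offset":[-360,794,-23],"roll":1.9,"hand":87.6},
    {"offset":[-360,794,-23],"roll":1.9,"hand":87.6},
    {"offset":[-360,794,-23],"roll":1.9,"hand":87.6},
    {"offset":[-360,794,-23],"roll":1.9,"hand":87.6},
    {"offset":[-360,794,-23],"roll":1.9,"hand":87.6},
    {"offset":[-360,794,-23],"roll":1.9,"hand":87.6}
  ]
}}

```text
clock: 16.57
tool_pos: [0.2301, 0.6463, 0.3942]
orientation: [-158.3, -10.3, -15.2]
force: [0.1, 0.1, -0.2]
opening: 0.0878
```

```bash
cat > p7.py <<'E'
from plan import *
from h import ctrl
import sys
q=np.array(ctrl.get_obs()['joint_pos']);print(desc(q));E=fk(q,K)[1]
# roll to bring tool y square to the handle (level, normal to az 52) with x toward 232
z=E[:,2];y=np.array([np.sin(np.radians(232)),-np.cos(np.radians(232)),0]);y-=z*(y@z);y/=np.linalg.norm(y)
r=np.arctan2(-(E[:,0]@y),E[:,1]@y);r=r%(2*np.pi);print('roll needed',r)
for a in sys.argv[1:]: q,n=go(q,eval(a),r);r=0;E=fk(q,K)[1];print(E.round(3).tolist())
E
python3 p7.py "(.6,.1,.42)" "(.57,-.27,.27)"
```

```text
{'q': [94.9, 5.2, -11.1, 19.6, -57.6, -26.4], 'p': [0.23, 0.646, 0.395], 'rpy': [-158.3, -10.3, -15.2], 'tilt': np.float64(24.0), 'taz': np.float64(50.6)}
roll needed 2.0051112070118213
go [497. 423. -99.] roll 2.0051112070118213 n 18 {'q': [20.0, 0.6, 0.2, -12.8, -69.2, -55.8], 'p': [0.6, 0.1, 0.42], 'rpy': [-179.4, 23.9, -128.0], 'tilt': np.float64(24.0), 'taz': np.float64(50.6)}
[[-0.563, -0.786, 0.258], [-0.72, 0.619, 0.314], [-0.406, -0.009, -0.914]]
go [ 344. -204.   13.] roll 0 n 11 {'q': [-22.4, 14.5, 2.1, -24.1, -71.8, -9.3], 'p': [0.57, -0.27, 0.27], 'rpy': [-179.4, 23.9, -128.0], 'tilt': np.float64(24.0), 'taz': np.float64(50.6)}
[[-0.563, -0.786, 0.258], [-0.72, 0.619, 0.314], [-0.406, -0.009, -0.914]]
```

Emit:
{"fn": "jog_arm", "kwargs": {
  "motion": [
    {"offset":[497,423,-99],"roll":2.005,"hand":87.6},
    {"offset":[497,423,-99],"roll":2.005,"hand":87.6},
    {"offset":[497,423,-99],"roll":2.005,"hand":87.6},
    {"offset":[497,423,-99],"roll":2.005,"hand":87.6},
    {"offset":[497,423,-99],"roll":2.005,"hand":87.6},
    {"offset":[497,423,-99],"roll":2.005,"hand":87.6},
    {"offset":[497,423,-99],"roll":2.005,"hand":87.6},
    {"offset":[497,423,-99],"roll":2.005,"hand":87.6},
    {"offset":[497,423,-99],"roll":2.005,"hand":87.6},
    {"offset":[497,423,-99],"roll":2.005,"hand":87.6},
    {"offset":[497,423,-99],"roll":2.005,"hand":87.6},
    {"offset":[497,423,-99],"roll":2.005,"hand":87.6},
    {"offset":[497,423,-99],"roll":2.005,"hand":87.6},
    {"offset":[497,423,-99],"roll":2.005,"hand":87.6},
    {"offset":[497,423,-99],"roll":2.005,"hand":87.6},
    {"offset":[497,423,-99],"roll":2.005,"hand":87.6},
    {"offset":[497,423,-99],"roll":2.005,"hand":87.6},
    {"offset":[497,423,-99],"roll":2.005,"hand":87.6}
  ]
}}

```text
clock: 18.07
tool_pos: [0.5996, 0.0986, 0.4233]
orientation: [-178.7, 23.8, -128.0]
force: [0.2, 0.2, 0.7]
opening: 0.0877
```

Emit:
{"fn": "jog_arm", "kwargs": {
  "motion": [
    {"offset":[344,-204,13],"roll":0,"hand":87.6},
    {"offset":[344,-204,13],"roll":0,"hand":87.6},
    {"offset":[344,-204,13],"roll":0,"hand":87.6},
    {"offset":[344,-204,13],"roll":0,"hand":87.6},
    {"offset":[344,-204,13],"roll":0,"hand":87.6},
    {"offset":[344,-204,13],"roll":0,"hand":87.6},
    {"offset":[344,-204,13],"roll":0,"hand":87.6},
    {"offset":[344,-204,13],"roll":0,"hand":87.6},
    {"offset":[344,-204,13],"roll":0,"hand":87.6},
    {"offset":[344,-204,13],"roll":0,"hand":87.6},
    {"offset":[344,-204,13],"roll":0,"hand":87.6},
    {"offset":[344,-204,13],"roll":0,"hand":87.6}
  ]
}}

```text
clock: 19.07
tool_pos: [0.5686, -0.2709, 0.2749]
orientation: [-178.8, 23.5, -127.7]
force: [0.1, -0.1, 0.7]
opening: 0.0876
```

```bash
python3 st.py; cat > wr.py <<'E'
from h import *
import pickle,sys
from scipy.spatial.transform import Rotation as R
o=ctrl.get_obs();s=cams.snapshot('wrist')
T=np.eye(4);T[:3,:3]=R.from_euler('xyz',o['orientation'],degrees=True).as_matrix();T[:3,3]=o['tool_pos']
s['cam_to_world']=T@s['T_tool_cam'];pickle.dump(s,open(sys.argv[1]+'.pkl','wb'));cv2.imwrite('pics/%s.png'%sys.argv[1],s['img'][:,:,::-1])
E
python3 wr.py w1
```

```text
j [-22.1  13.9   1.8 -23.5 -71.5  -9.7] p [ 0.5686 -0.2709  0.2749] t 19.0667 az -25.5 r 0.63
[[-0.562 -0.785  0.261]
 [-0.725  0.619  0.302]
 [-0.398 -0.02  -0.917]]
tilt 23.5 toward 49.1 xaz -127.7 F [ 0.1 -0.1  0.7] op 0.08762832728034334
```

View pics/w1.png

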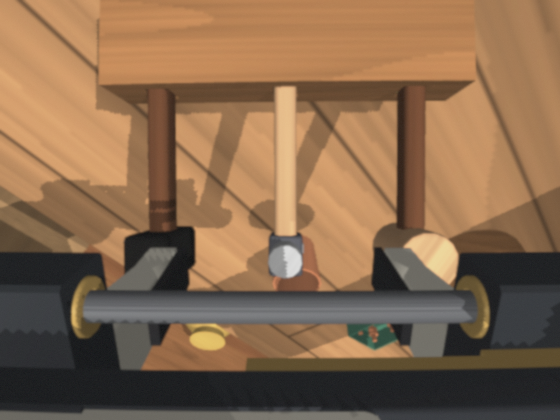

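```bash
python3 - <<'E'
from h import *
import pickle
s=pickle.load(open('w1.pkl','rb'));o,S=pickle.load(open('s0.pkl','rb'))
A=onz(s,(99,86),.1065);B=onz(s,(474,82),.1065);print('edge',A,B,np.linalg.norm(A-B),(A+B)/2)
d=B-A;print('rack yaw',np.degrees(np.arctan2(d[0],-d[1])))
t=onz(s,(286,262),.2009);print('tail',t)
print(tri(ray(s,(286,262)),ray(S['top'],(362.7,184.7)),ray(S['scene'],(219.5,140.7))))
# handle centre line by colour: columns of pale wood rows 100..225
i=s['img'].astype(int)
for r in(110,150,190,225):
    row=i[r,255:320].sum(1);c=np.where(row>row.max()*.86)[0]+255;print(r,c.min(),c.max(),onz(s,((c.min()+c.max())/2,r),.15))
# bowl
for n in('top','scene'):
    m=mask_blobs(S[n]['img'],(0,120,60),(12,255,255),800);print(n,m)
E
```

```text
edge [ 0.67277611 -0.37683309  0.1065    ] [ 0.44054206 -0.20130501  0.1065    ] 0.2911061000301461 [ 0.55665908 -0.28906905  0.1065    ]
rack yaw -127.08286412121883
tail [ 0.61493205 -0.20963718  0.2009    ]
(array([ 0.61670389, -0.20717857,  0.19728218]), [np.float64(0.0007586959792756418), np.float64(0.001671426516601145), np.float64(0.0016373664514208732)])
110 277 294 [ 0.55652137 -0.28669317  0.15      ]
150 277 294 [ 0.57582757 -0.26167625  0.15      ]
190 277 319 [ 0.59057087 -0.22625423  0.15      ]
225 278 294 [ 0.6215675  -0.20167822  0.15      ]
top [([70, 0, 88, 56, 4305], [112.8, 25.5]), ([167, 202, 57, 59, 2598], [194.9, 231.0])]
scene [([0, 0, 119, 50, 1334], [50.2, 20.7]), ([203, 244, 34, 42, 1111], [220.2, 263.4]), ([326, 249, 72, 69, 3711], [362.4, 282.4])]
```

```bash
python3 st.py "(.6007,-.2277,.1408)" "(.5746,-.2579,.2325)"
```

```text
j [-22.   13.8   1.8 -23.5 -71.5  -9.7] p [ 0.5689 -0.27    0.2755] t 19.1167 az -25.4 r 0.63
[[-0.56  -0.786  0.261]
 [-0.726  0.618  0.302]
 [-0.399 -0.021 -0.917]]
tilt 23.5 toward 49.1 xaz -127.7 F [0.2 0.9 0.8] op 0.08776655560089278
to [ 0.6007 -0.2277  0.1408] off mm [  5.1   3.9 144.6]
to [ 0.5746 -0.2579  0.2325] off mm [ 5.1  3.8 44.6]
```

Emit:
{"fn": "jog_arm", "kwargs": {
  "motion": [
    {"offset":[5,4,35],"roll":0,"hand":87.6},
    {"offset":[5,4,65],"roll":0,"hand":87.6},
    {"offset":[5,4,90],"roll":0,"hand":87.6},
    {"offset":[5,4,110],"roll":0,"hand":87.6},
    {"offset":[5,4,128],"roll":0,"hand":87.6},
    {"offset":[5,4,140],"roll":0,"hand":87.6},
    {"offset":[5,4,144],"roll":0,"hand":87.6},
    {"offset":[5,4,144],"roll":0,"hand":87.6}
  ]
}}

```text
clock: 19.78
tool_pos: [0.6, -0.2262, 0.1393]
orientation: [-178.9, 23.5, -127.7]
force: [-0.6, 0.5, -0.1]
opening: 0.0875
```

```bash
python3 st.py "(.6007,-.2277,.1408)"; python3 wr.py w2
```

```text
j [-17.3  20.3  -6.8 -26.2 -56.1  -7.1] p [ 0.6    -0.2262  0.1393] t 19.7833 az -20.7 r 0.641
[[-0.56  -0.787  0.258]
 [-0.726  0.617  0.304]
 [-0.398 -0.017 -0.917]]
tilt 23.5 toward 49.7 xaz -127.7 F [-0.6  0.5 -0.1] op 0.08753968418358077
to [ 0.6007 -0.2277  0.1408] off mm [ 0.1 -1.5 -1.6]
```

View pics/w2.png

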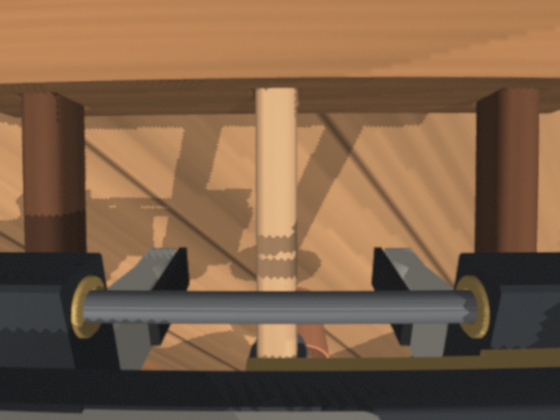

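Emit:
{"fn": "jog_arm", "kwargs": {
  "motion": [
    {"offset":[0,0,0],"roll":0,"hand":0},
    {"offset":[0,0,0],"roll":0,"hand":0},
    {"offset":[0,0,0],"roll":0,"hand":0},
    {"offset":[0,0,0],"roll":0,"hand":0},
    {"offset":[0,0,0],"roll":0,"hand":0},
    {"offset":[0,0,0],"roll":0,"hand":0}
  ]
}}

```text
clock: 20.33
tool_pos: [0.5994, -0.2277, 0.1387]
orientation: [-179.0, 23.4, -127.8]
force: [0.3, 0.2, -0.4]
opening: 0.0529
```

Emit:
{"fn": "jog_arm", "kwargs": {
  "motion": [
    {"offset":[0,0,0],"roll":0,"hand":0},
    {"offset":[0,0,0],"roll":0,"hand":0},
    {"offset":[0,0,0],"roll":0,"hand":0},
    {"offset":[0,0,0],"roll":0,"hand":0},
    {"offset":[0,0,0],"roll":0,"hand":0},
    {"offset":[0,0,0],"roll":0,"hand":0},
    {"offset":[0,0,0],"roll":0,"hand":0},
    {"offset":[0,0,0],"roll":0,"hand":0}
  ]
}}

```text
clock: 21.0
tool_pos: [0.5997, -0.2277, 0.1387]
orientation: [-179.0, 23.4, -127.8]
force: [1.3, -2.4, -0.9]
opening: 0.0176
```

Emit:
{"fn": "jog_arm", "kwargs": {
  "motion": [
    {"offset":[-4.8,0,-1.4],"roll":0,"hand":0},
    {"offset":[-9.6,0,-2.9],"roll":0,"hand":0},
    {"offset":[-19.2,0,-5.7],"roll":0,"hand":0}
  ]
}}

```text
clock: 21.25
tool_pos: [0.6078, -0.2157, 0.15]
orientation: [-179.1, 23.3, -127.9]
force: [0.8, -1.8, -5.0]
opening: 0.0176
```

```bash
python3 st.py
```

```text
j [-16.   19.8  -6.2 -25.6 -56.8  -9.2] p [ 0.6078 -0.2157  0.15  ] t 21.25 az -19.5 r 0.645
[[-0.564 -0.785  0.255]
 [-0.724  0.619  0.303]
 [-0.396 -0.014 -0.918]]
tilt 23.4 toward 49.9 xaz -127.9 F [ 0.8 -1.8 -5. ] op 0.01758880600745396
```

Emit:
{"fn": "jog_arm", "kwargs": {
  "motion": [
    {"offset":[-12,0,-3.6],"roll":0,"hand":0},
    {"offset":[-24,0,-7.1],"roll":0,"hand":0},
    {"offset":[-36,0,-10.7],"roll":0,"hand":0},
    {"offset":[-48,0,-14.2],"roll":0,"hand":0},
    {"offset":[-60,0,-17.8],"roll":0,"hand":0},
    {"offset":[-67,0,-20],"roll":0,"hand":0},
    {"offset":[-67,0,-20],"roll":0,"hand":0}
  ]
}}

```text
clock: 21.83
tool_pos: [0.6425, -0.1713, 0.1982]
orientation: [-178.9, 23.5, -127.7]
force: [0.3, 0.8, -3.7]
opening: 0.0176
```

```bash
python3 st.py "(.62,-.14,.42)"; python3 - <<'E'
from h import *
import pickle
o,S=pickle.load(open('s0.pkl','rb'))
# bowl centre from top and scene blob outlines: min enclosing circle / ellipse
for n,c in(('top',(195,231)),('scene',(362,282))):
    m=cv2.inRange(cv2.cvtColor(S[n]['img'],cv2.COLOR_RGB2HSV),(0,120,60),(13,255,255))
    m=cv2.morphologyEx(m,cv2.MORPH_OPEN,np.ones((5,5),np.uint8))
    cs=[k for k in cv2.findContours(m,0,2)[0] if cv2.pointPolygonTest(k,c,False)>0]
    k=max(cs,key=cv2.contourArea);h=cv2.convexHull(k);print(n,cv2.minEnclosingCircle(h),cv2.fitEllipse(h),cv2.boundingRect(k))
for uv in((198,231),(196,231)):
    for z in(.1,.12):print(uv,z,onz(S['top'],uv,z))
for uv in((362,283),):
    for z in(.1,.12):print('scene',uv,z,onz(S['scene'],uv,z))
s=cams.snapshot('top');cv2.imwrite('pics/top2.png',s['img'][:,:,::-1])
E
date
```

```text
j [-10.8  17.9  -2.9 -23.8 -59.3 -16.6] p [ 0.6425 -0.1713  0.1982] t 21.8333 az -14.9 r 0.665
[[-0.56  -0.787  0.259]
 [-0.726  0.617  0.304]
 [-0.399 -0.018 -0.917]]
tilt 23.5 toward 49.6 xaz -127.7 F [ 0.3  0.8 -3.7] op 0.017559490107878044
to [ 0.62 -0.14  0.42] off mm [ -98.6   33.1 -199.7]
top ((195.24929809570312, 230.9595489501953), 30.212905883789062) ((195.05599975585938, 230.90017700195312), (59.09856414794922, 59.875152587890625), 34.04525375366211) (166, 202, 59, 59)
scene ((362.25604248046875, 283.46710205078125), 36.258609771728516) ((362.09332275390625, 282.6490783691406), (69.68333435058594, 71.58980560302734), 101.54759216308594) (327, 248, 71, 70)
(198, 231) 0.1 [0.52616218 0.13995289 0.1       ]
(198, 231) 0.12 [0.52559197 0.13657835 0.12      ]
(196, 231) 0.1 [0.52616063 0.14439662 0.1       ]
(196, 231) 0.12 [0.52559045 0.14094055 0.12      ]
scene (362, 283) 0.1 [0.53131209 0.1522556  0.1       ]
scene (362, 283) 0.12 [0.53849431 0.15744394 0.12      ]
Sat Dec  5 01:52:20 UTC 2026
```

View pics/top2.png

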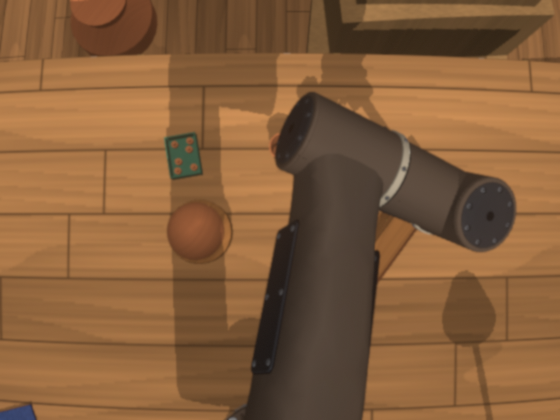

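```bash
cat > p8.py <<'E'
from plan import *
from h import ctrl
q0=np.array(ctrl.get_obs()['joint_pos'])
ql,_=go(q0,(.62,-.15,.42))
for az in(-95,-110):
    a=np.radians(az);c=np.array([np.cos(a),np.sin(a),0])
    print('AZ',az);q,_=go(ql,c*.9+[0,0,.42])
    for k in range(4):q=push(q,c,2)
print('IN')
for st in((.4,.0,.42),(.35,.2,.36),(.27,.33,.36),(.4,.2,.42)):
  for fl in (0,np.pi,-np.pi):
    q1,n=go(ql,st,fl)
    for d in((0,0,-1),(-.5,0,-.87),(-.4,-.5,-.77),(-.7,-.7,0)):
        q=push(q1,d,6,False);x=desc(q);print('  ',d,x['tilt'],x['taz'],x['p'],x['q'])
E
timeout 150 python3 p8.py; python3 - <<'E'
import sys;sys.path.insert(0,'.')
from h import *
s=cams.snapshot('scene');cv2.imwrite('pics/sc2.png',s['img'][:,:,::-1])
E
```

```text
go [ -93.   27. -204.] roll 0 n 7 {'q': [-8.6, 8.8, 12.3, -20.1, -81.2, -28.4], 'p': [0.62, -0.15, 0.42], 'rpy': [-178.9, 23.5, -127.7], 'tilt': np.float64(23.5), 'taz': np.float64(49.7)}
AZ -95
go [ 934.   89. -407.] roll 0 n 26 {'q': [-88.1, 48.5, 71.7, -18.7, -125.5, 40.4], 'p': [-0.059, -0.819, 0.38], 'rpy': [-176.9, 20.1, -127.8], 'tilt': np.float64(20.3), 'taz': np.float64(43.1)}
push [ 237. -167.  -78.]
  -> {'q': [-87.9, 50.2, 71.7, -17.3, -120.8, 41.4], 'p': [-0.059, -0.853, 0.352], 'rpy': [-175.3, 17.5, -128.0], 'tilt': np.float64(18.1), 'taz': np.float64(36.7)}
push [ 240. -169.  -62.]
  -> {'q': [-87.7, 51.8, 71.7, -16.0, -116.1, 42.3], 'p': [-0.058, -0.886, 0.326], 'rpy': [-173.7, 14.8, -128.3], 'tilt': np.float64(16.0), 'taz': np.float64(28.2)}
push [ 243. -171.  -45.]
  -> {'q': [-87.5, 53.4, 71.7, -14.9, -111.3, 42.9], 'p': [-0.058, -0.919, 0.301], 'rpy': [-172.0, 11.9, -128.7], 'tilt': np.float64(14.3), 'taz': np.float64(17.1)}
push [ 244. -172.  -28.]
  -> {'q': [-87.3, 54.9, 71.7, -13.8, -106.5, 43.4], 'p': [-0.058, -0.952, 0.278], 'rpy': [-170.2, 9.0, -129.1], 'ti
[... 7103 characters left out ...]
, 0.126] [-38.3, 7.4, -30.9, -45.1, -67.7, -132.6]
   (-0.7, -0.7, 0) 41.6 60.9 [0.237, -0.166, 0.318] [-50.4, -6.2, -17.0, -38.4, -95.6, -142.6]
go [-131.  389.   50.] roll -3.141592653589793 n 27 {'q': [53.3, -20.4, -21.9, 1.6, -65.0, 88.4], 'p': [0.4, 0.2, 0.42], 'rpy': [178.9, -23.5, 52.3], 'tilt': np.float64(23.5), 'taz': np.float64(49.7)}
   (0, 0, -1) 23.5 49.7 [0.4, 0.2, 0.17] [53.2, -10.8, -49.8, 3.1, -27.7, 86.4]
   (-0.5, 0, -0.87) 22.5 51.6 [0.285, 0.201, 0.214] [82.7, -32.7, -58.3, 15.9, -46.0, 50.3]
   (-0.4, -0.5, -0.77) 23.5 49.7 [0.3, 0.075, 0.228] [56.6, -37.5, -53.0, 3.5, -51.2, 83.9]
   (-0.7, -0.7, 0) 22.8 52.8 [0.263, 0.042, 0.421] [69.8, -47.5, -31.0, 6.5, -84.7, 73.3]
```

View pics/sc2.png

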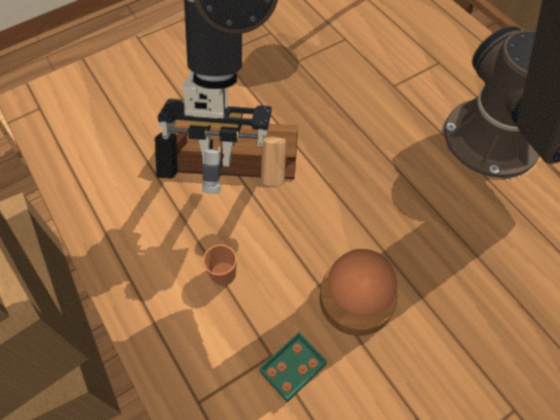

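Emit:
{"fn": "jog_arm", "kwargs": {
  "motion": [
    {"offset":[-46,13,-102],"roll":0,"hand":0},
    {"offset":[-46,13,-102],"roll":0,"hand":0},
    {"offset":[-46,13,-102],"roll":0,"hand":0},
    {"offset":[-93,27,-204],"roll":0,"hand":0},
    {"offset":[-93,27,-204],"roll":0,"hand":0},
    {"offset":[-93,27,-204],"roll":0,"hand":0}
  ]
}}

```text
clock: 22.43
tool_pos: [0.6191, -0.1511, 0.4238]
orientation: [-178.9, 23.5, -127.8]
force: [2.1, -0.4, -2.1]
opening: 0.0175
```

Emit:
{"fn": "jog_arm", "kwargs": {
  "motion": [
    {"offset":[-128,573,111],"roll":-3.14,"hand":0},
    {"offset":[-128,573,111],"roll":-3.14,"hand":0},
    {"offset":[-128,573,111],"roll":-3.14,"hand":0},
    {"offset":[-128,573,111],"roll":-3.14,"hand":0},
    {"offset":[-128,573,111],"roll":-3.14,"hand":0},
    {"offset":[-128,573,111],"roll":-3.14,"hand":0},
    {"offset":[-128,573,111],"roll":-3.14,"hand":0},
    {"offset":[-128,573,111],"roll":-3.14,"hand":0},
    {"offset":[-128,573,111],"roll":-3.14,"hand":0},
    {"offset":[-128,573,111],"roll":-3.14,"hand":0},
    {"offset":[-128,573,111],"roll":-3.14,"hand":0},
    {"offset":[-128,573,111],"roll":-3.14,"hand":0},
    {"offset":[-128,573,111],"roll":-3.14,"hand":0},
    {"offset":[-128,573,111],"roll":-3.14,"hand":0},
    {"offset":[-128,573,111],"roll":-3.14,"hand":0},
    {"offset":[-128,573,111],"roll":-3.14,"hand":0},
    {"offset":[-128,573,111],"roll":-3.14,"hand":0},
    {"offset":[-128,573,111],"roll":-3.14,"hand":0},
    {"offset":[-128,573,111],"roll":-3.14,"hand":0},
    {"offset":[-128,573,111],"roll":-3.14,"hand":0}
  ]
}}

```text
clock: 24.1
tool_pos: [0.2699, 0.3295, 0.3592]
orientation: [-164.4, -17.5, 6.6]
force: [-0.2, 0.3, -3.7]
opening: 0.0175
```

```bash
python3 st.py; python3 - <<'E'
import sys;sys.path.insert(0,'.')
from plan import *
from h import ctrl
q=np.array(ctrl.get_obs()['joint_pos']);E=fk(q,K)[1];z=E[:,2]
y=np.cross([0,0,1.],z);y/=np.linalg.norm(y) # level, normal to tilt plane
for s in(1,-1):
    print('roll to level y',np.arctan2(-(E[:,0]@(s*y)),E[:,1]@(s*y)))
E
```

```text
j [ 91.8 -24.7 -37.9  17.8 -60.3   0.6] p [0.2699 0.3295 0.3592] t 24.1 az 50.7 r 0.426
[[ 0.947  0.192  0.257]
 [ 0.11  -0.947  0.3  ]
 [ 0.301 -0.256 -0.919]]
tilt 23.3 toward 49.5 xaz 6.6 F [-0.2  0.3 -3.7] op 0.017497539617391904
roll to level y 2.4361668772059892
roll to level y -0.7054257763838039
```

Emit:
{"fn": "jog_arm", "kwargs": {
  "motion": [
    {"offset":[-100,89,68],"roll":0,"hand":0},
    {"offset":[-100,89,68],"roll":0,"hand":0},
    {"offset":[-100,89,68],"roll":0,"hand":0}
  ]
}}

```text
clock: 24.35
tool_pos: [0.2227, 0.2686, 0.2661]
orientation: [-164.5, -17.4, 6.0]
force: [-3.1, -2.2, -2.8]
opening: 0.0181
```

Emit:
{"fn": "jog_arm", "kwargs": {
  "motion": [
    {"offset":[-200,178,136],"roll":0,"hand":0}
  ]
}}

```text
clock: 24.43
tool_pos: [0.2118, 0.2535, 0.2481]
orientation: [-165.0, -16.9, 6.2]
force: [-1.6, -1.2, -2.9]
opening: 0.0176
```

Emit:
{"fn": "jog_arm", "kwargs": {
  "motion": [
    {"offset":[-200,178,136],"roll":0,"hand":0}
  ]
}}

```text
clock: 24.52
tool_pos: [0.201, 0.2439, 0.2441]
orientation: [-165.5, -15.6, 6.5]
force: [-0.6, -3.0, -7.1]
opening: 0.0179
```

Emit:
{"fn": "jog_arm", "kwargs": {
  "motion": [
    {"offset":[-200,178,136],"roll":0,"hand":0}
  ]
}}

```text
clock: 24.6
tool_pos: [0.1953, 0.2382, 0.2415]
orientation: [-166.1, -15.0, 6.6]
force: [-0.4, -0.9, -2.8]
opening: 0.0175
```

```bash
cat > p9.py <<'E'
from plan import *
from h import ctrl
q0=np.array(ctrl.get_obs()['joint_pos']);print(desc(q0))
for d in((0,0,-1),(-.5,0,-.87),(-.4,-.5,-.77),(0,.5,-.87),(-.6,.5,-.6),(-.7,.7,0),(0,-.7,-.7)):
    q=push(q0,d,3,False);x=desc(q);print(d,(fk(q0,K)[1].T@d*300).round(0),x['tilt'],x['taz'],x['p'],x['q'])
E
python3 p9.py
```

```text
{'q': [135.1, -48.4, -58.2, 20.7, -79.0, -40.5], 'p': [0.196, 0.237, 0.243], 'rpy': [-166.1, -15.0, 6.6], 'tilt': np.float64(20.4), 'taz': np.float64(50.3)}
(0, 0, -1) [-78.  70. 281.] 17.2 51.2 [0.202, 0.246, 0.212] [111.2, -35.1, -58.3, 17.4, -59.2, -20.2]
(-0.5, 0, -0.87) [-212.   35.  211.] 14.7 50.6 [0.152, 0.265, 0.2] [123.6, -33.7, -58.3, 16.0, -62.0, -32.3]
(-0.4, -0.5, -0.77) [-192.  176.  150.] 14.6 49.1 [0.177, 0.216, 0.212] [148.4, -54.0, -58.3, 14.4, -88.2, -50.8]
(0, 0.5, -0.87) [-51. -83. 285.] 18.2 50.4 [0.194, 0.276, 0.211] [111.2, -30.9, -58.3, 19.4, -55.1, -22.5]
(-0.6, 0.5, -0.6) [-203. -133.  169.] 17.5 49.6 [0.129, 0.313, 0.204] [125.5, -27.8, -58.3, 20.4, -56.8, -38.0]
(-0.7, 0.7, 0) [-178. -237.   10.] 20.4 50.3 [0.107, 0.326, 0.243] [134.1, -30.4, -55.7, 22.6, -64.2, -45.5]
(0, -0.7, -0.7) [-78. 250. 141.] 16.5 52.8 [0.219, 0.188, 0.216] [113.1, -45.1, -58.3, 15.3, -69.2, -18.9]
```

Emit:
{"fn": "jog_arm", "kwargs": {
  "motion": [
    {"offset":[-150,100,250],"roll":0,"hand":0}
  ]
}}

```text
clock: 24.68
tool_pos: [0.192, 0.2361, 0.2377]
orientation: [-166.5, -14.5, 6.5]
force: [-1.1, -0.5, -2.3]
opening: 0.0177
```

Emit:
{"fn": "jog_arm", "kwargs": {
  "motion": [
    {"offset":[-150,100,250],"roll":0,"hand":0}
  ]
}}

```text
clock: 24.77
tool_pos: [0.168, 0.2493, 0.2344]
orientation: [-166.0, -13.0, 11.6]
force: [-24.8, 13.9, -3.5]
opening: 0.0173
```

Emit:
{"fn": "jog_arm", "kwargs": {
  "motion": [
    {"offset":[-78,70,281],"roll":0,"hand":0}
  ]
}}

```text
clock: 24.85
tool_pos: [0.1749, 0.2469, 0.2292]
orientation: [-166.7, -12.8, 10.2]
force: [-1.2, -1.0, -2.0]
opening: 0.0178
```

```bash
cat > lv.py <<'E'
from plan import *
from h import ctrl
import sys
q=np.array(ctrl.get_obs()['joint_pos']);print(desc(q));E=fk(q,K)[1];z=E[:,2]
y=np.cross([0,0,1.],z);y/=np.linalg.norm(y)
r=min((np.arctan2(-(E[:,0]@(s*y)),E[:,1]@(s*y)) for s in(1,-1)),key=abs) if len(sys.argv)<3 else float(sys.argv[2])
print('roll',r)
if len(sys.argv)>1:
    q,n=go(q,eval(sys.argv[1]),r);print(fk(q,K)[1].round(3).tolist())
E
python3 lv.py "(.527,.20,.40)"
```

```text
{'q': [130.0, -44.5, -58.2, 18.5, -71.7, -33.4], 'p': [0.175, 0.246, 0.23], 'rpy': [-166.7, -12.8, 10.2], 'tilt': np.float64(18.4), 'taz': np.float64(57.0)}
roll -0.7901858012961388
go [ 367.   84. -113.] roll -0.7901858012961388 n 11 {'q': [52.1, -14.4, -24.8, -1.6, -61.9, 80.1], 'p': [0.4, 0.216, 0.343], 'rpy': [-175.2, -17.1, 40.9], 'tilt': np.float64(17.7), 'taz': np.float64(56.7)}
[[0.722, 0.671, 0.167], [0.626, -0.737, 0.255], [0.294, -0.079, -0.952]]
```

Emit:
{"fn": "jog_arm", "kwargs": {
  "motion": [
    {"offset":[-90,75,275],"roll":0,"hand":0}
  ]
}}

```text
clock: 24.93
tool_pos: [0.1843, 0.2453, 0.2182]
orientation: [-167.8, -12.4, 9.0]
force: [-1.9, -0.8, -2.2]
opening: 0.0176
```

Emit:
{"fn": "jog_arm", "kwargs": {
  "motion": [
    {"offset":[-90,75,275],"roll":0,"hand":0}
  ]
}}

```text
clock: 25.02
tool_pos: [0.1928, 0.2474, 0.2023]
orientation: [-168.8, -11.3, 8.4]
force: [-2.5, 0.3, -2.8]
opening: 0.0178
```

```bash
python3 lv.py "(.56,.21,.36)"
```

```text
{'q': [111.3, -34.2, -58.2, 15.8, -58.3, -19.2], 'p': [0.193, 0.247, 0.203], 'rpy': [-168.8, -11.3, 8.4], 'tilt': np.float64(15.9), 'taz': np.float64(53.6)}
roll -0.7692425219274629
go [382.  72. -99.] roll -0.7692425219274629 n 11 {'q': [42.3, -3.4, -16.1, -3.4, -61.8, 94.8], 'p': [0.494, 0.217, 0.333], 'rpy': [-177.9, -15.6, 45.7], 'tilt': np.float64(15.8), 'taz': np.float64(53.5)}
[[0.673, 0.722, 0.161], [0.689, -0.691, 0.218], [0.269, -0.036, -0.962]]
```

Emit:
{"fn": "jog_arm", "kwargs": {
  "motion": [
    {"offset":[380,72,-103],"roll":-0.769,"hand":0},
    {"offset":[380,72,-103],"roll":-0.769,"hand":0},
    {"offset":[380,72,-103],"roll":-0.769,"hand":0},
    {"offset":[380,72,-103],"roll":-0.769,"hand":0},
    {"offset":[380,72,-103],"roll":-0.769,"hand":0},
    {"offset":[380,72,-103],"roll":-0.769,"hand":0},
    {"offset":[380,72,-103],"roll":-0.769,"hand":0},
    {"offset":[380,72,-103],"roll":-0.769,"hand":0},
    {"offset":[380,72,-103],"roll":-0.769,"hand":0},
    {"offset":[380,72,-103],"roll":-0.769,"hand":0},
    {"offset":[380,72,-103],"roll":-0.769,"hand":0},
    {"offset":[380,72,-103],"roll":-0.769,"hand":0},
    {"offset":[380,72,-103],"roll":-0.769,"hand":0},
    {"offset":[380,72,-103],"roll":-0.769,"hand":0}
  ]
}}

```text
clock: 26.18
tool_pos: [0.5587, 0.2024, 0.3623]
orientation: [179.6, -15.6, 52.9]
force: [-0.2, 2.0, -2.7]
opening: 0.0175
```

```bash
python3 st.py; python3 - <<'E'
from h import *
import pickle
exec(open('wr.py').read().replace("sys.argv[1]","'w3'"))
c=cams.snapshot('scene');t=cams.snapshot('top');pickle.dump((c,t),open('f.pkl','wb'))
a=np.zeros((600,800,3),np.uint8)
a[:300,:400]=cv2.resize(c['img'],(400,300));a[:300,400:]=cv2.resize(s['img'],(400,300))
a[300:600,:400]=cv2.resize(c['img'][190:340,280:480],(400,300),interpolation=2)
a[300:600,400:]=cv2.resize(t['img'][130:280,130:330],(400,300),interpolation=2)
cv2.imwrite('pics/f1.png',a[:,:,::-1])
E
```

```text
j [ 36.    1.8  -6.8  -4.5 -66.3 108.1] p [0.5587 0.2024 0.3623] t 26.1833 az 19.9 r 0.594
[[ 0.581  0.796  0.168]
 [ 0.768 -0.605  0.211]
 [ 0.27   0.006 -0.963]]
tilt 15.7 toward 51.5 xaz 52.9 F [-0.2  2.  -2.7] op 0.017517352182995615
```

View pics/f1.png

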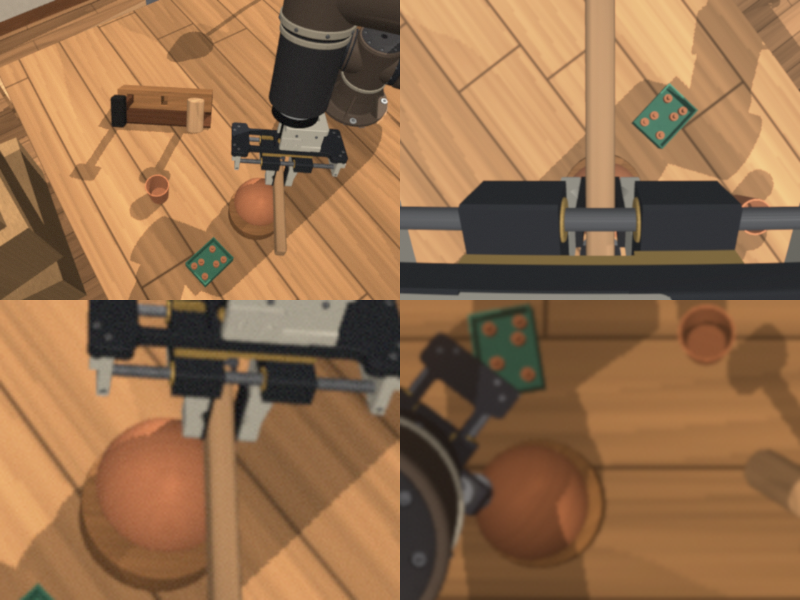

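```bash
python3 - <<'E'
from h import *
import pickle
c,t=pickle.load(open('f.pkl','rb'))
cv2.imwrite('pics/f2.png',cv2.resize(c['img'][230:370,330:450],None,fx=4,fy=4,interpolation=2)[:,:,::-1])
G=np.array([.5602,.2043,.3536]);ex=np.array([np.cos(np.radians(52.9)),np.sin(np.radians(52.9)),0])
T=np.linalg.inv(c['cam_to_world'])
for th in(-10,-5,0,5,10,15,20):
    a=np.radians(th);e=np.cos(a)*ex+[0,0,np.sin(a)];u=-np.sin(a)*ex+[0,0,np.cos(a)]
    out=[]
    for P in(G+.143*e+.013*u,G+.143*e-.013*u,G+.04*e+.013*u):
        X=T@np.r_[P,1];out.append(cv2.projectPoints(X[None,:3],np.zeros(3),np.zeros(3),c['K'],np.array(c['D']))[0].ravel().round(1))
    print(th,*out)
E
```

```text
-10 [393.9 358.6] [390.2 360.3] [393.8 278.3]
-5 [395.8 356.4] [392. 360.] [394.3 276.8]
0 [397.6 353.1] [393.8 358.7] [394.8 275. ]
5 [399.5 349. ] [395.6 356.6] [395.2 273.1]
10 [401.4 343.8] [397.5 353.4] [395.6 270.9]
15 [403.3 337.6] [399.4 349.3] [396.  268.6]
20 [405.1 330.5] [401.3 344.2] [396.4 266.2]
```

View pics/f2.png

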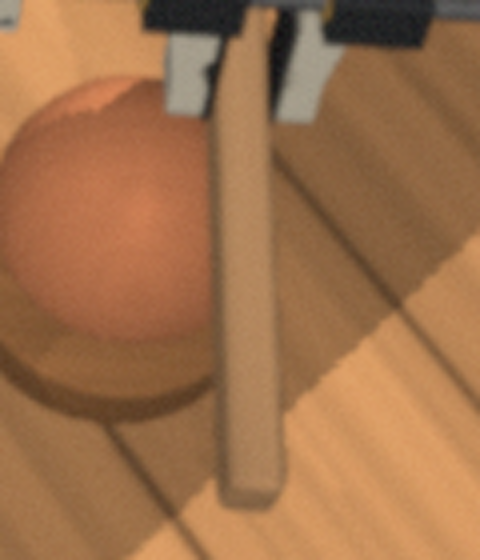

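```bash
python3 st.py; python3 - <<'E'
from h import *
import pickle
c,t=pickle.load(open('f.pkl','rb'));w=pickle.load(open('w3.pkl','rb'))
# handle edges in wrist image by gradient, rows 10..150
g=cv2.cvtColor(w['img'],cv2.COLOR_RGB2GRAY).astype(int)
for r in(20,60,100,150):
    d=np.abs(np.diff(cv2.blur(g[r-3:r+4,230:340].astype(np.float32),(3,7))[3]));k=np.argsort(d)[-8:]+230;print(r,sorted(k.tolist()))
# rays: wrist handle rows and scene handle points against each other
for uv in((392.4,352),(390.7,275)):
    for z in(.33,.345,.36,.375): print(uv,z,onz(c,uv,z).round(4))
for uv in((280,20),(280,150)):
    print('w',uv,[onz(w,uv,z).round(4).tolist() for z in(.345,.36,.375)])
E
```

```text
j [ 36.    2.   -6.8  -4.4 -66.2 107.9] p [0.5596 0.2027 0.3613] t 26.3333 az 19.9 r 0.595
[[ 0.583  0.795  0.168]
 [ 0.767 -0.607  0.21 ]
 [ 0.269  0.006 -0.963]]
tilt 15.6 toward 51.3 xaz 52.7 F [-1.   0.4 -4.4] op 0.01793994312092531
20 [256, 257, 258, 259, 299, 300, 301, 302]
60 [256, 257, 258, 259, 262, 307, 308, 309]
100 [257, 258, 259, 300, 301, 331, 332, 337]
150 [231, 232, 237, 238, 257, 258, 259, 298]
(392.4, 352) 0.33 [0.6391 0.3095 0.33  ]
(392.4, 352) 0.345 [0.6439 0.3112 0.345 ]
(392.4, 352) 0.36 [0.6488 0.3129 0.36  ]
(392.4, 352) 0.375 [0.6536 0.3147 0.375 ]
(390.7, 275) 0.33 [0.5734 0.2244 0.33  ]
(390.7, 275) 0.345 [0.5797 0.228  0.345 ]
(390.7, 275) 0.36 [0.586  0.2316 0.36  ]
(390.7, 275) 0.375 [0.5923 0.2352 0.375 ]
w (280, 20) [[0.6346, 0.2996, 0.345], [0.6301, 0.2938, 0.36], [0.6256, 0.2881, 0.375]]
w (280, 150) [[0.5955, 0.248, 0.345], [0.5942, 0.2465, 0.36], [0.593, 0.245, 0.375]]
```

Emit:
{"fn": "jog_arm", "kwargs": {
  "motion": [
    {"offset":[-12,1.5,33],"roll":0,"hand":0},
    {"offset":[-22,2.8,60],"roll":0,"hand":0},
    {"offset":[-30,3.8,80],"roll":0,"hand":0},
    {"offset":[-34.5,4.4,93],"roll":0,"hand":0},
    {"offset":[-36.4,4.6,98.4],"roll":0,"hand":0},
    {"offset":[-36.4,4.6,98.4],"roll":0,"hand":0},
    {"offset":[-36.4,4.6,98.4],"roll":0,"hand":0},
    {"offset":[-36.4,4.6,98.4],"roll":0,"hand":0}
  ]
}}

```text
clock: 27.0
tool_pos: [0.5565, 0.1943, 0.2594]
orientation: [179.5, -15.8, 53.0]
force: [-0.2, -0.0, -2.7]
opening: 0.0178
```

```bash
python3 st.py "(.5585,.1927,.2567)"; date; python3 - <<'E'
from h import *
c=cams.snapshot('scene');t=cams.snapshot('top')
import pickle;pickle.dump((c,t),open('f3.pkl','wb'))
a=np.zeros((600,800,3),np.uint8)
a[:,:400]=cv2.resize(c['img'][210:390,300:420],(400,600),interpolation=2)
a[:,400:]=cv2.resize(t['img'][150:300,120:220],(400,600),interpolation=2)
cv2.imwrite('pics/f3.png',a[:,:,::-1])
G=np.array([.560,.1946,.248]);ex=np.array([.605,.796,0])
for n,s in(('scene',c),('top',t)):
    T=np.linalg.inv(s['cam_to_world'])
    for th in(-10,0,10):
        r=np.radians(th);e=np.cos(r)*ex+[0,0,np.sin(r)];u=-np.sin(r)*ex+[0,0,np.cos(r)]
        print(n,th,[cv2.projectPoints((T@np.r_[P,1])[None,:3],np.zeros(3),np.zeros(3),s['K'],np.array(s['D']))[0].ravel().round(1).tolist() for P in(G+.143*e+.013*u,G+.143*e-.013*u,G-.057*e+.038*u,G-.057*e-.038*u)])
E
```

```text
j [ 35.4   4.3 -17.2  -5.3 -53.4 110.2] p [0.5565 0.1943 0.2594] t 27.0 az 19.2 r 0.589
[[ 0.579  0.797  0.171]
 [ 0.769 -0.604  0.212]
 [ 0.272  0.008 -0.962]]
tilt 15.8 toward 51.2 xaz 53.0 F [-0.2 -0.  -2.7] op 0.017826512765561343
to [0.5585 0.1927 0.2567] off mm [-0.8  2.5  2.6]
Sat Dec  5 01:56:17 UTC 2026
scene -10 [[376.2, 372.1], [373.6, 373.1], [380.2, 234.3], [373.0, 248.4]]
scene 0 [[379.0, 367.7], [376.1, 372.2], [379.2, 232.9], [372.1, 254.3]]
scene 10 [[381.8, 360.0], [378.9, 367.9], [378.1, 232.8], [371.4, 260.7]]
top -10 [[103.1, 167.9], [109.2, 171.2], [171.7, 225.8], [185.3, 231.3]]
top 0 [[98.6, 165.9], [103.3, 168.0], [176.0, 228.4], [184.1, 229.7]]
top 10 [[95.6, 165.3], [98.7, 166.0], [179.6, 230.5], [182.1, 227.6]]
```

View pics/f3.png

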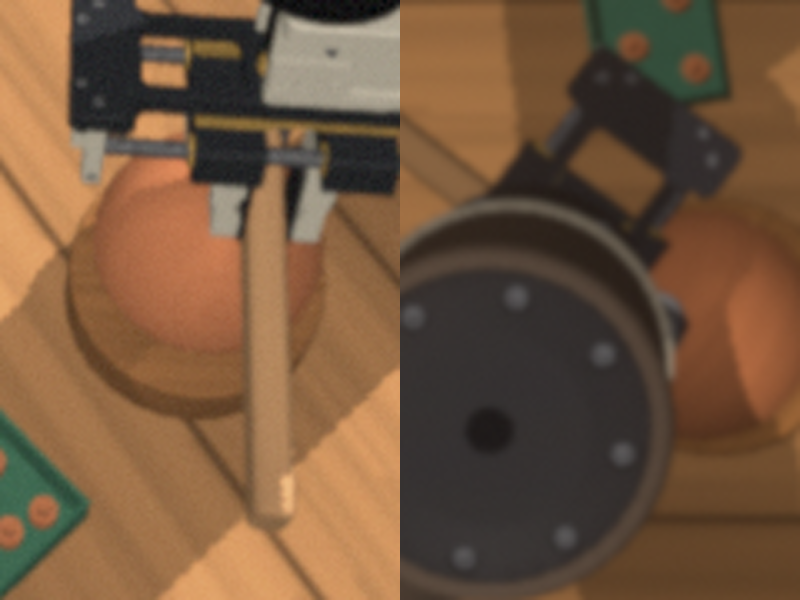

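```bash
python3 - <<'E'
from h import *
import pickle
c,t=pickle.load(open('f3.pkl','rb'))
a=np.zeros((600,800,3),np.uint8)
a[:,:400]=cv2.resize(c['img'][330:390,355:395],(400,600),interpolation=2)
a[:,400:]=cv2.resize(t['img'][140:200,85:125],(400,600),interpolation=2)
cv2.imwrite('pics/f4.png',a[:,:,::-1])
E
```

```text
(no output)
```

View pics/f4.png

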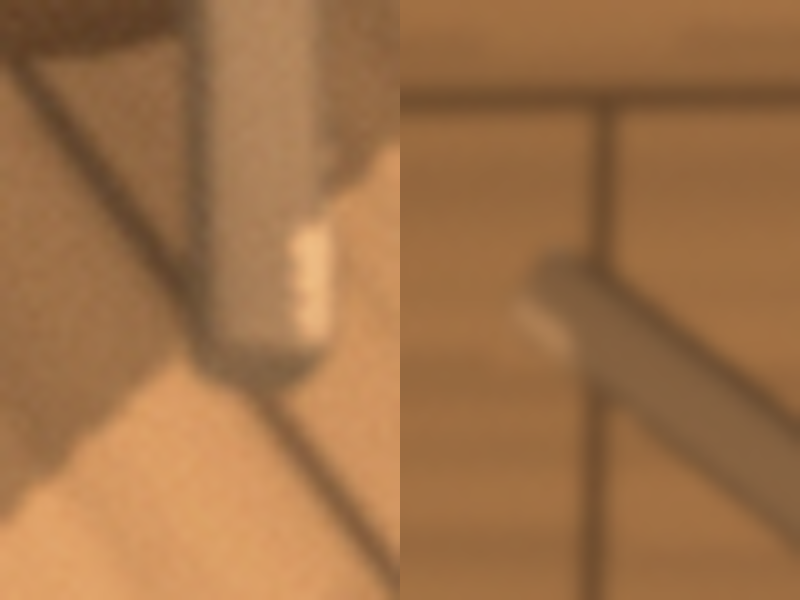

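```bash
python3 - <<'E'
from h import *
import pickle
c,t=pickle.load(open('f3.pkl','rb'))
G=np.array([.5565,.1943,.2594])+.009*np.array([.171,.212,-.962]);print('G',G)
for a,b in(((381.2,366.5),(98.5,169.5)),((381.2,366.5),(100,170)),((382,364.7),(100.5,170.5))):
    p,r=tri(ray(c,a),ray(t,b));d=p-G;print(p.round(4),np.round(r,4),'len',np.linalg.norm(d).round(4),'elev butt',np.degrees(np.arctan2(d[2],np.hypot(d[0],d[1]))).round(1),'az',np.degrees(np.arctan2(d[1],d[0])).round(1))
E
```

```text
G [0.558039 0.196208 0.250742]
[0.6409 0.3091 0.257 ] [0.001 0.001] len 0.1402 elev butt 2.6 az 53.7
[0.6402 0.3082 0.2526] [0.0004 0.0004] len 0.1389 elev butt 0.8 az 53.7
[0.6385 0.3067 0.2545] [0.0001 0.0001] len 0.1368 elev butt 1.6 az 53.9
```

Emit:
{"fn": "jog_arm", "kwargs": {
  "motion": [
    {"offset":[3,4,1],"roll":0,"hand":0},
    {"offset":[3,4,1],"roll":0,"hand":0},
    {"offset":[3,4,1],"roll":0,"hand":0},
    {"offset":[3,4,1],"roll":0,"hand":0},
    {"offset":[3,4,1],"roll":0,"hand":0},
    {"offset":[3,4,1],"roll":0,"hand":0}
  ]
}}

```text
clock: 27.6
tool_pos: [0.5613, 0.194, 0.2578]
orientation: [179.6, -15.7, 53.0]
force: [-1.1, 0.2, -2.5]
opening: 0.0177
```

```bash
python3 st.py; python3 -c "
from h import *
print(order.close_job())"
```

```text
j [ 35.    4.9 -16.6  -5.4 -53.5 110.6] p [0.5613 0.194  0.2578] t 27.6 az 19.1 r 0.594
[[ 0.58   0.797  0.169]
 [ 0.769 -0.604  0.211]
 [ 0.27   0.007 -0.963]]
tilt 15.7 toward 51.4 xaz 53.0 F [-1.1  0.2 -2.5] op 0.01771712954121302
the job is handed in; nothing more can be done
None
```

The hammer is drawn from the rack and held level, face down, about 6 cm above the crown of the copper bowl. I handed the job in at 27.6 s, still gripping it.

**How it was done:** The moves only turn the hand about its own axis, so I tilted the hand by repeatedly asking for poses just out of reach. I gripped the handle with the hand tilted about 23°, drew the hammer 82 mm straight out of its socket and lifted it. A half turn about the hand's axis, plus a further 8° of tilt correction, then brought the handle level.

**Last checks:**
- **Level:** Measuring the butt in two camera views put the handle within about 1–3° of level, butt slightly high.
- **Position:** The face was about 6 cm above the crown but about 5–7 mm to one side. I moved 5 mm to correct this and did not take another picture after that move.
- **Grip:** The opening was steady at 17.7 mm, and the measured load (about 2.5–3 N) is roughly the hammer's weight.
- **Other objects:** In the last overall view the mallets, cup and tin showed no sign of having moved.

**Disagreements and slips:**
- **Camera offset:** The scene camera put the handle about 4 mm to the side of where the arm's own position put it. I split the difference when placing it.
- **Grip point:** It came out at about 139 mm from the butt, against the 143 mm I planned.
- **Lost time:** One early move ran into joint limits and spoiled the tilt, so I redid it before touching anything.

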